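# Glue the handle board into a tool caddy and hold the press down

### The arm

A 6-joint arm with a two-finger parallel gripper is mounted at the origin on the work surface. World frame = base frame: x ahead of the robot, y to its left, z up, the work surface at z = 0. Lengths are in mm, angles in rad, forces in N, time in s.
With the tool pointing down it reaches from about 400 to 925 mm from the base axis. Payload 12.5 kg.
Tool frame: the origin (TCP) lies midway between the tips of the shut fingers; the grasp point (between the pads) lies 19 mm behind it; z points along the fingers, y is the direction in which the jaws open and shut (so a half turn about z gives the same grasp; the last joint's range is limited). The gripper opens to 95 mm and grips with 3 to 60 N. Pads are 20 mm wide; open, the fingers measure 119 mm over their backs; the gripper's body (75 mm by 180 mm) begins 59 mm behind the grasp point.
Start: joints at [-1.41, 0.491, 1.559, -0, 1.092, -0.106], TCP at [164.802, -602.902, 181.461] pointing down, gripper open.
Joint ranges: [-3.1, 3.1], [-0.84, 2.19], [0.05, 2.79], [-1.13, 4.28], [0.06, 2.93], [-2.69, 2.69]. Speed limits (rad/s): [2.22, 2.22, 2.79, 3.14, 3.14, 3.14].

### API

Orientations are given as [roll, pitch, yaw] about the fixed x, y, z axes, in that order (R = Rz(yaw) Ry(pitch) Rx(roll)).
In Python, from cell import * gives the robot as it stands. The module is installed in compiled form; this text tells all that it offers.
- The arm moves only by the tool carry_out, never from a script. Its argument "moves" is a list of rows, each an object of numbers: "dx", "dy", "dz": the shift along the tool's x, y, z in m; "twist": the turn about the tool's z in degrees. A call has 1 to 5 rows; each row is the pose to reach, as a shift and turn from the pose commanded when the call began, along the tool's axes at that moment; what a row does not reach only later rows make up. A row lasts 1/10 s, in which the tool goes at most 50 mm and 8.59 degrees, less where a joint would pass 70% of its speed; a pose out of reach is approached as far as the arm can. A call with a gripper value outside its range is refused whole. "grip" is the finger opening in m, from 0 to 0.0951, set as the call begins (left out, the last holds). The fingers move at their own pace and stop on an object; the grip force is fixed at half the most. Time passes only in rows, so rows that repeat a pose let the fingers close. It gives the time, the measured TCP pose, the force and the opening at its end, in the units of the state.
- state(): the state, without advancing time (a new reading comes with each control period).
- read_camera(name): name is "scene" or "side" or "wrist"; returns (picture, depth): 400x640x3 uint8, red, green, blue; 400x640 float32, mm along the optical axis (not along the pixel's ray), 0 where there is no reading.
- camera_info(name): a dict with "mtx" (3x3 intrinsics, pixels), "R" (3x3) and "t" (3): a world point X has camera coordinates R X + t. Camera axes: x right, y down, z forward; pixel columns grow to the right and rows downward; lengths in mm; the calibration is good to about 2 mm. A picture is of the moment at which its call begins: read the wrist's pose just before it. camera_info takes no time and is no camera call; for the wrist camera it gives the pose at the moment of the call.
- job_done(): hands the job in, once; it reports no verdict.
The state is a dict: "t": time; "joints": joint angles; "qvel": joint speeds; "tau": joint torques, N m; "eef_pos": TCP position; "tcp_rot": TCP orientation; "ft_force": force on the tool from outside, world axes, zero at the start; "moment": the same for the moment, N m; "opening": opening from 0.0 (shut) to 1.0 (fully open).
Only numpy, scipy, OpenCV 4.12 (cv2) and the standard library are available. Lean on these libraries where they do the work, as an engineer would, in place of code of your own. Each camera call takes 0.05 s, during which the arm holds its last target. There are 200 camera calls.

### The job

The tool caddy on the lever press is waiting for its handle board: take the tall board with the hand hole out of the slotted stand, lower it gently (do not drop it) all the way down into the caddy's empty groove, upright and centred lengthwise, and let go of it. Then bring the press arm down by its ball knob until the arm is level and its sprung foot, bearing on the top of the board, is pushed in about half its travel (10 of 20 mm); never bottom the spring out. Finish while still holding the arm there, as the arm springs up when let go, and leave everything else on the bench where it is.

Things in the scene. Friction and masses are not known exactly. Their poses are not given: they have to be found in the camera images.
- board (a point): centre, half-way up, of the handle board: loose light wood, 100 mm long at its foot, 9 mm thick, 85 mm high, standing on edge in the stand; the tallest board, with a hand hole. x along its length, y across its thickness, z up; lower edge 42.5 mm below this point, top edge 42.5 mm above. It may face either way round
- handle_board: the same handle board, 60 g: stepped shoulders (70 mm long at the top), hand hole 50 x 18 mm lying 32 to 50 mm above its lower edge; the top 35 mm are solid, to be gripped across the thickness. This origin is at the centre of its lower edge, axes as for board
- stand: wooden stand 90 x 184 x 32 mm high with three slots along its x, 72 mm apart in y, 11 mm wide, 24 mm deep (slot floors 8 mm above the bench), each holding one board on edge; which slot holds which board varies; origin at the centre of its underside, z up
- press: grey lever press fixed to the bench: bed plate 225 x 170 x 12 mm, two cheek plates 125 mm high at its rear carrying the hinge; origin on the bench under the groove's centre, +x to its rear (away from the robot, towards the hinge), z up
- groove (a point): centre of the floor of the empty groove in the caddy's lower part, fixed on the press bed; 20 mm above the bench. The groove runs along x (axes parallel to the press's), 110 mm long, open-ended, 12 mm wide, 18 mm deep, with 4 mm chamfers at its mouth. The caddy part is 110 x 150 mm; its side walls at y = +-71 mm reach 54 mm above the bench
- hinge (a point): hinge axis of the press arm, running along the press's y, 105 mm above the bench (level with the top of the seated handle board) and 95 mm behind the groove's centre
- ball (a point): centre of the black ball knob, 32 mm in diameter, at the arm's free end; swings in the press's x-z plane about the hinge. Arm level: 190 mm in front of the hinge and 55 mm above it; arm raised: 38 mm behind and 194 mm above. Can be pinched from above across the press's y, fingers down, and led along the arc. Moves 2 mm per mm of the foot
- press_arm (a joint): press arm angle (rad): 0 raised on its stop; 1.4835 level; grows as the arm comes down towards the robot. A return spring lifts it whenever let go; about 4 N at the ball start it, 5 N hold it just above the board, 11 N with the foot half pressed in
- press_foot (a joint): how far the sprung foot is pushed up into its barrel (m): 0 free, 0.020 bottomed out, 1.2 N per mm. It hangs under the arm half-way between hinge and ball. On the seated board it touches when the arm is 0.10 rad (the ball 20 mm) above level and is half pressed (0.010) when the arm is level
- pad (a point): centre of the underside of the foot's round rubber pad, 30 mm in diameter; the spindle and spring coils seen between pad and barrel are what is left of the 20 mm travel
- low_board: another loose board, plain rectangle 100 x 9 x 45 mm high, standing in the stand; not for this caddy; origin at the centre of its lower edge
- short_board: another loose board, plain rectangle 60 x 9 x 55 mm high, standing in the stand; not for this caddy; origin at the centre of its lower edge
- mallet: mallet lying on the bench: black rubber head 56 mm in diameter, 85 mm long, on a wooden handle 25 mm thick, 245 mm long; origin on the bench under the handle, 130 mm from the head; +x runs along the handle to the head
- tin: round brass balm tin, 76 mm in diameter, 26 mm high; origin at the centre of its underside
- spool: upright spool of waxed thread, 48 mm in diameter, 80 mm high; origin at the centre of its underside
- glue_bottle: white glue bottle, 44 mm in diameter, 110 mm high; origin at the centre of its underside
- slicker: turned dark wooden edge slicker standing on end, 32 mm in diameter, 85 mm high; origin at the centre of its underside
Things that resemble listed ones, but are neither listed nor needed, are in the scene too. Leave any orange look-alike of the handle_board alone.

How it is judged:
By the outcome, as a careful person would: the job done as asked, in the order asked, and still so for the second after the job is handed in, while the arm keeps its last pose, push and grip.
It also fails if it takes over 72 s, if anything falls off the work surface, if the arm or the gripper's body presses on something with over 40 N, if the wrist force passes 120 N, or if a joint passes its speed limit or range.

## Working session

There is one attempt and no reset: what is moved stays moved. The work goes in short steps, Python scripts to look and compute and a tool call to move; the robot and the scene stay as the last step left them, time stands still between calls to the robot, and variables do not carry over. Pictures are saved under pics/ and viewed, about 8 in all and at most 12, crops included, and the job is handed in when it is done.

Besides the shell and the picture viewer there is one more tool, called after "Request:" as name([rows], argument=value, ...), one row to a line, values as JSON. carry_out: Moves the arm, as the interface text tells. Its arguments: {"type":"object","properties":{"moves":{"type":"array","items":{"type":"object","properties":{"dx":{"type":"number"},"dy":{"type":"number"},"dz":{"type":"number"},"twist":{"type":"number"}}}},"grip":{"type":"number"}},"required":["moves"]}

```bash
mkdir -p pics; cat > h.py <<'E'
from cell import *
import numpy as np, cv2, pickle
def snap(n,tag):
    i=camera_info(n); p,d=read_camera(n)
    pickle.dump((p,d,i),open(f'pics/{tag}.pkl','wb')); cv2.imwrite(f'pics/{tag}.png',p[:,:,::-1]); return p,d,i
def load(tag): return pickle.load(open(f'pics/{tag}.pkl','rb'))
def w(tag,u,v,z=None):
    p,d,i=load(tag); K=np.array(i['mtx']);R=np.array(i['R']);t=np.array(i['t']).ravel()
    r=np.linalg.solve(K,[u,v,1.]); c=-R.T@t
    if z is None:
        return R.T@(r*d[int(round(v)),int(round(u))]-t)
    q=R.T@r; return c+q*(z-c[2])/q[2]
def cloud(tag):
    p,d,i=load(tag); K=np.array(i['mtx']);R=np.array(i['R']);t=np.array(i['t']).ravel()
    v,u=np.mgrid[:400,:640]; r=np.stack([u,v,np.ones_like(u)],-1)@np.linalg.inv(K).T
    X=(r*d[...,None]-t)@R; X[d==0]=np.nan; return X
E
python3 - <<'E'
from h import *
a=snap('scene','s0')[0]; b=snap('side','d0')[0]; snap('wrist','w0')
print(state()); 
for n in ('scene','side'): i=camera_info(n); print(n,-np.array(i['R']).T@np.array(i['t']).ravel(), np.array(i['R'])[2])
E
```

```text
{'t': 0.15, 'joints': array([-1.40958598e+00,  4.91404124e-01,  1.55930106e+00, -9.91215486e-07,
        1.09169918e+00, -1.05615749e-01]), 'qvel': array([-0.00052986, -0.00141957, -0.00194924, -0.00081706,  0.0001916 ,
       -0.00064615]), 'tau': array([ 1.09697023e-03, -6.12894416e+01, -2.58277577e+01,  6.92702620e-02,
        4.73305746e-02, -8.89922103e-05]), 'eef_pos': array([ 164.77444061, -602.68146786,  181.00943474]), 'tcp_rot': array([-3.14078537e+00, -8.46959659e-05,  2.66826523e-01]), 'ft_force': array([ 0.0185305 , -0.23393634,  0.19931168]), 'moment': array([-0.06314555,  0.01242099, -0.00060085]), 'opening': 1.000683519157641}
scene [1053.13629928 -384.04878108 1042.22473419] [-0.47271128  0.3766898  -0.79664851]
side [-116.6982393   640.87468526 1016.6197649 ] [ 0.52161333 -0.5151762  -0.68008309]
```

View pics/s0.png

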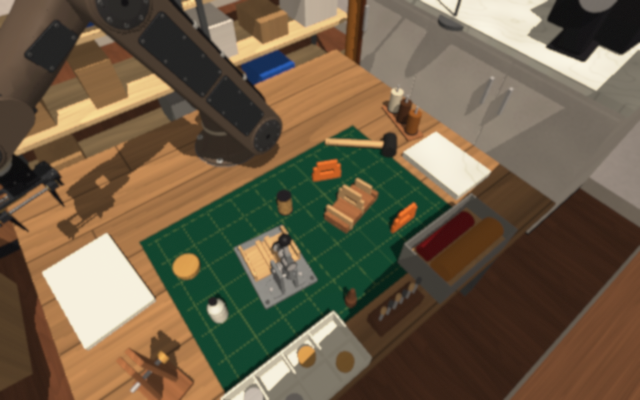

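View pics/d0.png

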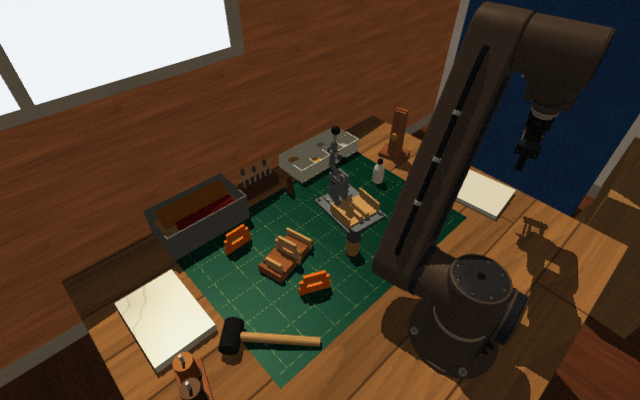

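The side view shows the stand at about (288,255), with three boards in it. Orange look-alikes are at (237,240) and (315,283), and the press is at (350,200) with its ball at (335,130). I'll take one close crop of the stand and press.

```bash
python3 - <<'E'
from h import *
p=load('d0')[0][:,:,::-1]
a=cv2.resize(p[215:290,245:345],(800,600),interpolation=cv2.INTER_CUBIC)
b=cv2.resize(p[115:245,300:400],(460,600),interpolation=cv2.INTER_CUBIC)
c=np.hstack([cv2.resize(a,(440,330)),np.zeros((330,0,3),np.uint8)])
c=np.vstack([c,np.zeros((270,440,3),np.uint8)])
s=load('s0')[0][:,:,::-1][170:240,310:395]; c[330:,:328]=cv2.resize(s,(328,270))
b=cv2.resize(p[115:245,300:390],(360,520)); c2=np.zeros((600,360,3),np.uint8); c2[:520]=b
cv2.imwrite('pics/c1.png',np.hstack([c,c2]))
for (u,v) in [(288,255),(350,205),(335,130),(237,240),(315,283),(378,172),(353,243),(290,185),(230,335)]: print(u,v,w('d0',u,v).round())
for (u,v) in [(350,205),(275,265),(283,240),(285,203),(186,265),(218,310),(350,297)]: print('s',u,v,w('s0',u,v).round())
E
```

```text
288 255 [519. 176.  31.]
350 205 [ 543. -145.   32.]
335 130 [ 650. -157.  306.]
237 240 [688. 261.  29.]
315 283 [379. 184.  29.]
378 172 [ 578. -343.   62.]
353 243 [387.   8.  71.]
290 185 [775. -47.  40.]
230 335 [401. 473.  54.]
s 350 205 [538. 162.  32.]
s 275 265 [ 613. -179.  124.]
s 283 240 [ 662. -172.  311.]
s 285 203 [419. -16.  62.]
s 186 265 [ 404. -366.   25.]
s 218 310 [ 606. -360.   73.]
s 350 297 [788. -58.  60.]
```

View pics/c1.png

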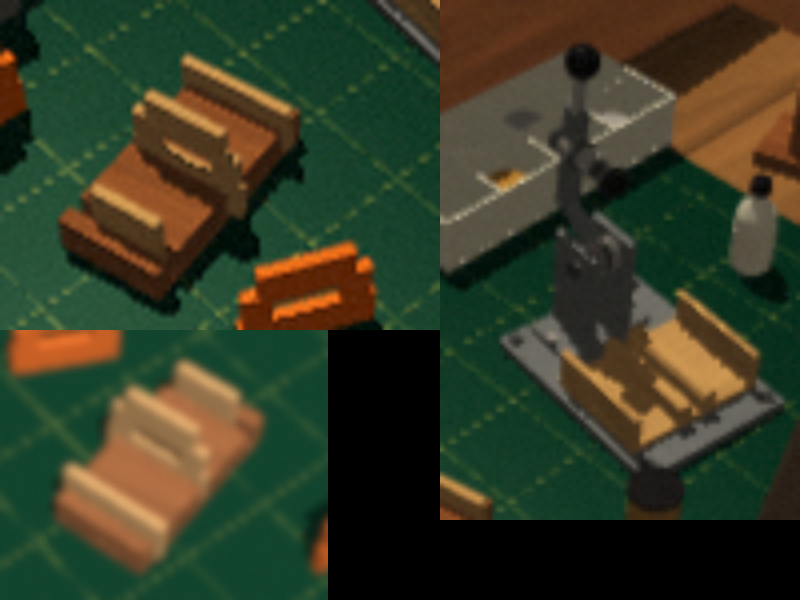

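The handle board (stepped shoulders, hand hole) is in the middle slot, at about (288,245) in the side picture. The short and low boards are in the outer slots. Next I fit the poses from the depth data.

```bash
python3 - <<'E'
from h import *
for tag in ('s0','d0'):
    X=cloud(tag).reshape(-1,3); X=X[np.isfinite(X[:,0])]
    def box(c,r,z0,z1):
        m=(np.hypot(X[:,0]-c[0],X[:,1]-c[1])<r)&(X[:,2]>z0)&(X[:,2]<z1); return X[m]
    def rect(P,n):
        r=cv2.minAreaRect(P[:,:2].astype(np.float32)); m=P.mean(0)
        e=np.linalg.svd((P-m)[:,:2],full_matrices=0)[2][0]
        print(tag,n,len(P),'mean',m.round(1),'rect',np.round(r[0],1),np.round(r[1],1),round(r[2],1),'svdang',np.degrees(np.arctan2(e[1],e[0])).round(1))
    rect(box((525,170),75,66,110),'boardtop')
    rect(box((525,170),75,86,110),'boardedge')
    rect(box((525,170),120,12,110),'stand')
    P=box((540,-150),150,44,58); 
    rect(box((560,-160),150,5,16),'bed')
    rect(box((650,-160),60,290,330),'ball')
    np.save(f'pics/P{tag}.npy',P)
    rect(P,'walls')
    rect(box((540,-150),160,17,60),'caddy')
# side view topdown image
X=np.vstack([cloud('d0').reshape(-1,3),cloud('s0').reshape(-1,3)]);X=X[np.isfinite(X[:,0])]
m=(X[:,0]>400)&(X[:,0]<720)&(X[:,1]>-320)&(X[:,1]<280)&(X[:,2]>5)
X=X[m];X=X[X[:,2].argsort()]
im=np.zeros((320,600),np.uint8)
im[(X[:,0]-400).astype(int),(X[:,1]+320).astype(int)]=np.clip(X[:,2]*2+20,0,255)
im=cv2.dilate(im,np.ones((3,3)))
im=cv2.applyColorMap(im,cv2.COLORMAP_JET)
cv2.imwrite('pics/top.png',cv2.resize(im,None,fx=1.33,fy=1.33))
E
```

```text
s0 boardtop 182 mean [529.2 171.8  82.5] rect [519.4 202.5] [94.7 76.1] 14.4 svdang 12.6
s0 boardedge 76 mean [528.6 171.2  93. ] rect [528.4 172.3] [68.7 12.8] 14.8 svdang 14.2
s0 stand 1499 mean [539.6 162.   42.7] rect [529.6 171.4] [104.4 186.3] 15.9 svdang -78.0
s0 bed 1420 mean [ 580.5 -168.3   12. ] rect [ 561.3 -155.9] [283.9 292. ] 57.0 svdang 2.3
s0 ball 154 mean [ 661.  -167.4  308.6] rect [ 659.3 -166.6] [29.5 24.1] 54.5 svdang -118.2
s0 walls 207 mean [ 541.6 -163.    53.2] rect [ 562.4 -153. ] [150.4 188.7] 82.7 svdang -103.6
s0 caddy 1533 mean [ 544.  -163.8   29.3] rect [ 554.1 -152.7] [161.9 216.7] 84.1 svdang -0.7
d0 boardtop 159 mean [525.2 172.8  82. ] rect [527.  171.8] [93.1 13.5] 16.4 svdang -165.1
d0 boardedge 69 mean [528.5 172.3  90.9] rect [528.3 171.9] [69.2 11.5] 14.1 svdang -165.7
d0 stand 1446 mean [522.9 182.7  40.3] rect [528.9 175.6] [105.2 182.1] 15.9 svdang 102.5
d0 bed 763 mean [ 535.8 -135.8   10.8] rect [ 551.6 -150.7] [224.4 242.1] 69.4 svdang -175.4
d0 ball 67 mean [ 651.3 -159.4  303.6] rect [ 652.1 -160.4] [27.9 24. ] 46.0 svdang -134.0
d0 walls 203 mean [ 548.6 -149.4   51.1] rect [ 562.5 -152.2] [152.9 187.9] 83.7 svdang -106.9
d0 caddy 1154 mean [ 537.1 -148.3   31.7] rect [ 555.2 -147.3] [160.5 207.3] 84.3 svdang -150.9
```

View pics/top.png

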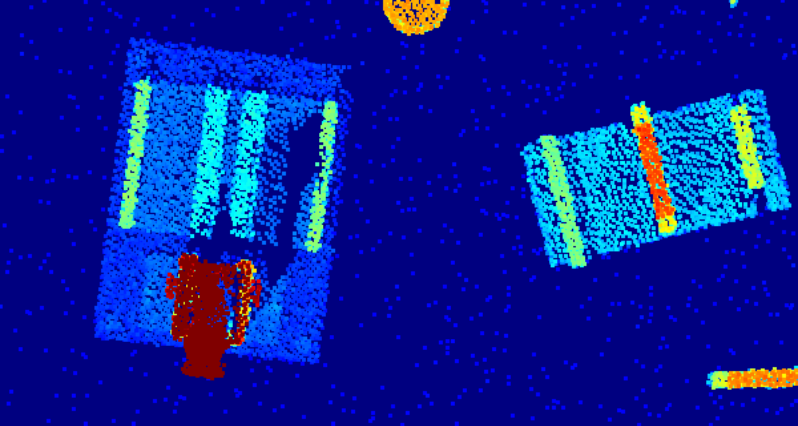

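The handle board's centre is at about (528.5,172), yaw 14.3°, top at z=93. The press groove is at about (525,-150), yaw about -7°. I'll fly towards the press front at height first to get a wrist view on the way.

Request:
carry_out([
  {"dz": -0.05},
  {"dx": 0.03, "dy": -0.03, "dz": -0.08},
  {"dx": 0.4, "dy": -0.41, "dz": -0.1},
  {"dx": 0.4, "dy": -0.41, "dz": -0.1},
  {"dx": 0.4, "dy": -0.41, "dz": -0.1},
])

```text
schema error: expected keys dx, dy, dz, twist
```

```bash
cat >> h.py <<'E'
def go(x,y,z,yaw):
    s=state(); q=s['tcp_rot'][2]; d=np.array([x,y,z])-s['eef_pos']; c,n=np.cos(q),np.sin(q)
    print('at',np.round(s['eef_pos'],1),'yaw',np.degrees(q).round(2),'t',s['t'],'F',np.round(s['ft_force'],1),'j6',round(s['joints'][5],2),'op',round(s['opening'],3))
    print('dx %.4f dy %.4f dz %.4f twist %.2f'%((c*d[0]+n*d[1])/1e3,(n*d[0]-c*d[1])/1e3,-d[2]/1e3,np.degrees(q)-yaw))
E
python3 -c "
from h import *
go(440,-120,300,15)"
```

```text
at [ 164.8 -602.7  181. ] yaw 15.29 t 0.15 F [ 0.  -0.2  0.2] j6 -0.11 op 1.001
dx 0.3928 dy -0.3930 dz -0.1190 twist 0.29
```

Request:
carry_out([
  {"dx": 0, "dy": 0, "dz": -0.05, "twist": 0},
  {"dx": 0.03, "dy": -0.03, "dz": -0.08, "twist": 0},
  {"dx": 0.39, "dy": -0.39, "dz": -0.12, "twist": 0},
  {"dx": 0.39, "dy": -0.39, "dz": -0.12, "twist": 0},
  {"dx": 0.39, "dy": -0.39, "dz": -0.12, "twist": 0},
])

```text
t: 0.65
eef_pos: [259.6, -435.8, 272.4]
tcp_rot: [3.142, -0.0, 0.266]
ft_force: [0.6, -1.7, -1.0]
opening: 0.998
```

```bash
python3 -c "
from h import *
go(440,-120,300,15)"
```

```text
at [ 259.6 -435.8  272.4] yaw 15.25 t 0.65 F [ 0.6 -1.7 -1. ] j6 0.14 op 0.998
dx 0.2571 dy -0.2572 dz -0.0276 twist 0.25
```

Request:
carry_out([
  {"dx": 0.255, "dy": -0.255, "dz": -0.03, "twist": 0},
  {"dx": 0.255, "dy": -0.255, "dz": -0.03, "twist": 0},
  {"dx": 0.255, "dy": -0.255, "dz": -0.03, "twist": 0},
  {"dx": 0.255, "dy": -0.255, "dz": -0.03, "twist": 0},
  {"dx": 0.255, "dy": -0.255, "dz": -0.03, "twist": 0},
])

```text
t: 1.15
eef_pos: [383.1, -219.3, 293.3]
tcp_rot: [3.141, -0.0, 0.266]
ft_force: [1.3, -0.2, 1.0]
opening: 1.0
```

Request:
carry_out([
  {"dx": 0.08, "dy": -0.085, "dz": 0, "twist": 8},
  {"dx": 0.09, "dy": -0.095, "dz": 0, "twist": 16},
  {"dx": 0.09, "dy": -0.095, "dz": 0, "twist": 22},
  {"dx": 0.09, "dy": -0.095, "dz": 0, "twist": 22},
  {"dx": 0.09, "dy": -0.095, "dz": 0, "twist": 22},
])

```text
t: 1.65
eef_pos: [444.5, -105.0, 292.9]
tcp_rot: [3.141, 0.0, -0.113]
ft_force: [-0.1, -0.8, -0.0]
opening: 0.999
```

```bash
python3 -c "
from h import *
go(440,-120,300,-7)
i=camera_info('wrist'); print(-np.array(i['R']).T@np.array(i['t']).ravel(), np.array(i['R']))
snap('wrist','w1')"
```

```text
at [ 444.5 -105.   292.9] yaw -6.5 t 1.65 F [-0.1 -0.8 -0. ] j6 1.31 op 0.999
dx -0.0028 dy 0.0154 dz -0.0071 twist 0.50
[ 521.66989692 -113.24660854  495.7411028 ] [[-1.13835479e-01 -9.93499557e-01  3.37199019e-04]
 [-9.55847823e-01  1.09613872e-01  2.72653147e-01]
 [-2.70917742e-01  3.07152907e-02 -9.62112336e-01]]
```

View pics/w1.png

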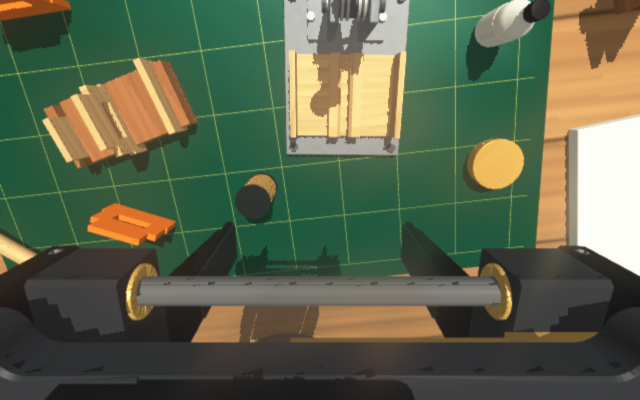

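The wrist view from the front shows the caddy at (347,95), with its groove in the column around (338–352). The stand is at (120,115), with the handle board in its middle. The camera sits on tool +x, so I'll turn the tool a half turn before placing to keep it clear of the press arm. First I fit the press pose from this view.

```bash
cat > fit.py <<'E'
from h import *
import sys
from scipy.optimize import least_squares
def press(tag,c=(528,-152),yaw=-7):
    X=cloud(tag).reshape(-1,3); X=X[np.isfinite(X[:,0])]
    X=X[(np.hypot(X[:,0]-c[0],X[:,1]-c[1])<125)]
    a=np.radians(yaw); c=np.array(c,float)
    for k in range(6):
        e=np.array([np.cos(a),np.sin(a)]); n=np.array([-e[1],e[0]])
        L=(X[:,:2]-c)@e; T=(X[:,:2]-c)@n; Z=X[:,2]
        sl=[];mid={}
        for s in (1,-1):
            m=(Z>50)&(Z<58)&(abs(T*s-71)<8)&(abs(L)<52)
            pf=np.polyfit(L[m],T[m],1); sl.append(pf[0]); mid[s]=(np.median(T[m]),m.sum(),L[m].min(),L[m].max(),np.median(Z[m]),T[m].min(),T[m].max())
        m=(Z>16)&(Z<60)&(abs(T)<75)&(L<-40); m2=(Z>33)&(Z<42)&(abs(T)<30)
        a+=np.mean(sl); c=c+n*(mid[1][0]+mid[-1][0])/2+e*(np.percentile(L[m],1)+55)
    print(tag,c.round(1),np.degrees(a).round(2),{k:np.round(v,1) for k,v in mid.items()})
    g=(Z>15)&(Z<45)&(abs(T)<40)&(abs(L)<30)
    h=[(t,int(np.median(Z[g&(abs(T-t)<1)]))) for t in range(-36,37,2) if (g&(abs(T-t)<1)).sum()>2]; print(h)
    fr=[(l,int(np.median(Z[(abs(L-l)<1.5)&(abs(T)>15)&(abs(T)<62)]))) for l in range(-72,-40,3) if ((abs(L-l)<1.5)&(abs(T)>15)&(abs(T)<62)).sum()>3]; print(fr)
if __name__=='__main__':
    for t in sys.argv[1:]: press(t)
E
python3 - <<'E'
from h import *
go(440,-120,300,-7)
snap('wrist','w2')
E
python3 fit.py w2 s0 d0
python3 - <<'E'
from h import *
for t in ('w2','s0','d0'):
    X=cloud(t).reshape(-1,3);X=X[np.isfinite(X[:,0])]
    m=(np.hypot(X[:,0]-528,X[:,1]-172)<60)&(X[:,2]>85)&(X[:,2]<100)
    r=cv2.minAreaRect(X[m][:,:2].astype(np.float32)); print(t,m.sum(),np.round(r[0],1),np.round(r[1],1),round(r[2],1),X[m].mean(0).round(1))
    B=(abs(X[:,0]-540)<150)&(abs(X[:,1])<60); print('bench z',np.median(X[B,2]))
E
```

```text
at [ 444.2 -105.8  292.9] yaw -6.55 t 1.7 F [-0.6 -0.3 -0.2] j6 1.31 op 1.001
dx -0.0026 dy 0.0145 dz -0.0071 twist 0.45
w2 [ 502.5 -147.4] -7.14 {1: array([ 70.6, 394. , -30.9,  51.5,  53.4,  66.7,  74.8]), -1: array([-70.6, 422. , -30.8,  51.7,  53.4, -75.5, -66.8])}
[(-36, 19), (-34, 19), (-32, 19), (-30, 19), (-28, 19), (-26, 19), (-24, 20), (-22, 37), (-20, 37), (-18, 37), (-16, 37), (-14, 37), (-12, 37), (-10, 36), (-8, 35), (-6, 25), (-4, 19), (-2, 19), (0, 19), (2, 19), (4, 19), (6, 34), (8, 35), (10, 37), (12, 37), (14, 37), (16, 37), (18, 37), (20, 37), (22, 27), (24, 19), (26, 19), (28, 19), (30, 19), (32, 19), (34, 19), (36, 19)]
[(-72, 0), (-69, 0), (-66, 0), (-63, 0), (-60, 11), (-57, 11), (-54, 11), (-51, 364), (-48, 12), (-45, 11), (-42, 429)]
s0 [ 498.6 -144.8] -6.99 {1: array([ 71.2,  37. , -29.6,  50.8,  55.1,  66.5,  75.3]), -1: array([-71.2,  68. , -28.6,  50.8,  54.6, -75. , -66.9])}
[(-36, 20), (-34, 20), (-32, 21), (-30, 20), (-28, 20), (-26, 20), (-24, 20), (-22, 29), (-20, 38), (-18, 38), (-16, 39), (-14, 38), (-12, 39), (-10, 37), (-8, 37), (-6, 37), (-4, 2
[... 382 characters left out ...]
, -1: array([-71.4,  34. , -23.2,  51.6,  52.2, -77.4, -66.2])}
[(-36, 20), (-30, 19), (-24, 26), (-22, 36), (-20, 36), (-16, 36), (-14, 35), (-12, 33), (-10, 25), (-8, 25), (-6, 23), (4, 29), (8, 35), (10, 29), (14, 37), (16, 32), (18, 32), (20, 26), (22, 27), (24, 17), (26, 18), (28, 17), (30, 18), (32, 18), (34, 17), (36, 18)]
[(-72, 0), (-69, 0), (-66, 0), (-63, -1), (-60, -2), (-57, 0), (-54, 4), (-51, 6), (-48, 9), (-45, 10), (-42, 10)]
w2 670 [529.5 169.5] [70.1 10.9] 13.6 [530.3 168.4  91.2]
bench z 380.39696810383737
s0 82 [528.4 172.3] [68.7 12.8] 14.8 [529.2 171.2  92.5]
bench z 2.0226301075171342
d0 75 [527.7 171.8] [70.5 11.5] 14.1 [527.7 172.4  90.4]
bench z -0.6515010950643771
```

The wrist and fixed cameras agree on the board-to-groove displacement (-3.5, -319.8), and the press yaw is -7.1°. I'll move above the stand while making the half turn.

Request:
carry_out([
  {"dx": 0, "dy": -0.05, "dz": 0, "twist": -8},
  {"dx": 0.01, "dy": -0.1, "dz": 0, "twist": -16},
  {"dx": 0.02, "dy": -0.15, "dz": 0, "twist": -24},
  {"dx": 0.03, "dy": -0.2, "dz": 0, "twist": -32},
  {"dx": 0.04, "dy": -0.24, "dz": 0, "twist": -40},
])

```text
t: 2.25
eef_pos: [512.6, 128.6, 293.2]
tcp_rot: [3.141, -0.0, 0.586]
ft_force: [0.9, -1.0, -0.4]
opening: 1.001
```

Request:
carry_out([
  {"dx": 0, "dy": 0, "dz": 0, "twist": -8},
  {"dx": 0, "dy": 0, "dz": 0, "twist": -16},
  {"dx": 0, "dy": 0, "dz": 0, "twist": -24},
  {"dx": 0, "dy": 0, "dz": 0, "twist": -32},
  {"dx": 0, "dy": 0, "dz": 0, "twist": -40},
])

```text
t: 2.75
eef_pos: [512.4, 126.2, 293.0]
tcp_rot: [-3.142, 0.0, 1.284]
ft_force: [-1.1, 0.0, 0.2]
opening: 1.001
```

Request:
carry_out([
  {"dx": 0, "dy": 0, "dz": 0, "twist": -8},
  {"dx": 0, "dy": 0, "dz": 0, "twist": -16},
  {"dx": 0, "dy": 0, "dz": 0, "twist": -24},
  {"dx": 0, "dy": 0, "dz": 0, "twist": -32},
  {"dx": 0, "dy": 0, "dz": 0, "twist": -40},
])

```text
t: 3.25
eef_pos: [512.4, 126.1, 293.0]
tcp_rot: [-3.141, 0.0, 1.982]
ft_force: [0.2, -0.3, -0.9]
opening: 1.002
```

Request:
carry_out([
  {"dx": 0, "dy": 0, "dz": 0, "twist": -8},
  {"dx": 0, "dy": 0, "dz": 0, "twist": -16},
  {"dx": 0, "dy": 0, "dz": 0, "twist": -24},
  {"dx": 0, "dy": 0, "dz": 0, "twist": -32},
  {"dx": 0, "dy": 0, "dz": 0, "twist": -40},
])

```text
t: 3.75
eef_pos: [512.4, 126.1, 293.0]
tcp_rot: [-3.141, 0.0, 2.68]
ft_force: [-1.3, 0.4, -0.1]
opening: 1.001
```

Request:
carry_out([
  {"dx": 0, "dy": 0, "dz": 0, "twist": -8},
  {"dx": 0, "dy": 0, "dz": 0, "twist": -16},
  {"dx": 0, "dy": 0, "dz": 0, "twist": -24},
  {"dx": 0, "dy": 0, "dz": 0, "twist": -32},
  {"dx": 0, "dy": 0, "dz": 0, "twist": -40},
])

```text
t: 4.25
eef_pos: [512.4, 126.1, 293.0]
tcp_rot: [-3.141, -0.0, -2.905]
ft_force: [0.5, 0.6, 0.9]
opening: 1.001
```

```bash
python3 - <<'E'
from h import *
go(528.5,171.5,200,-165.7)
print(state()['joints'])
E
```

```text
at [512.4 126.1 293. ] yaw -166.44 t 4.25 F [0.5 0.6 0.9] j6 -1.69 op 1.001
dx -0.0263 dy 0.0403 dz 0.0930 twist -0.74
[ 1.16273522e-01  2.50850722e-01  1.63163842e+00 -2.34638576e-04
  1.25922083e+00 -1.69120037e+00]
```

Request:
carry_out([
  {"dx": -0.026, "dy": 0.04, "dz": 0.04, "twist": -0.7},
  {"dx": -0.026, "dy": 0.04, "dz": 0.09, "twist": -0.7},
  {"dx": -0.026, "dy": 0.04, "dz": 0.093, "twist": -0.7},
  {"dx": -0.026, "dy": 0.04, "dz": 0.093, "twist": -0.7},
])

```text
t: 4.65
eef_pos: [527.9, 171.4, 199.0]
tcp_rot: [-3.142, -0.004, -2.898]
ft_force: [0.6, 0.4, 0.4]
opening: 1.004
```

```bash
python3 - <<'E'
from h import *
go(528.5,171.5,56,-165.7)
snap('wrist','w3')
X=cloud('w3').reshape(-1,3);X=X[np.isfinite(X[:,0])]
for lo in (66,86):
    m=(np.hypot(X[:,0]-528,X[:,1]-172)<60)&(X[:,2]>lo)&(X[:,2]<100)
    r=cv2.minAreaRect(X[m][:,:2].astype(np.float32)); print(m.sum(),np.round(r[0],1),np.round(r[1],1),round(r[2],1),X[m].mean(0).round(1))
E
```

```text
at [527.9 171.4 199. ] yaw -166.04 t 4.65 F [0.6 0.4 0.4] j6 -1.62 op 1.004
dx -0.0006 dy -0.0001 dz 0.1430 twist -0.34
769 [528.4 170.1] [93.3  8.5] 13.7 [523.  168.9  88.3]
619 [528.5 170.2] [69.6  8.2] 14.0 [527.8 170.1  92.6]
```

View pics/w3.png

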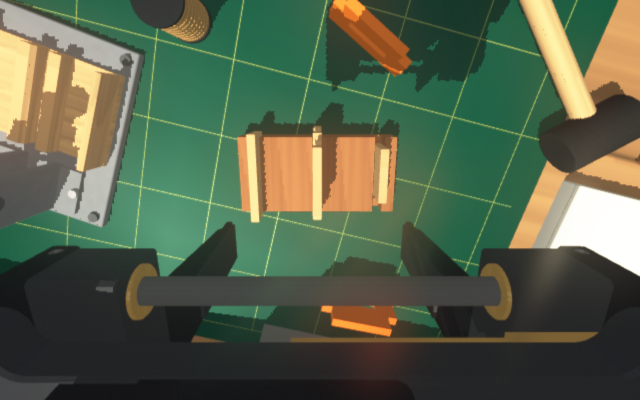

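The board's top edge is at (317,130–218), centred between the fingers at (235/405). I'll narrow the jaws and descend.

Request:
carry_out([
  {"dx": -0.0005, "dy": 0.0005, "dz": 0.04, "twist": 0},
  {"dx": -0.0005, "dy": 0.0005, "dz": 0.08, "twist": 0},
  {"dx": -0.0005, "dy": 0.0005, "dz": 0.09, "twist": 0},
  {"dx": -0.0005, "dy": 0.0005, "dz": 0.1, "twist": 0},
  {"dx": -0.0005, "dy": 0.0005, "dz": 0.1, "twist": 0},
], grip=0.045)

```text
t: 5.2
eef_pos: [529.4, 173.1, 101.0]
tcp_rot: [-3.141, 0.001, -2.898]
ft_force: [0.6, 0.1, 1.0]
opening: 0.634
```

Request:
carry_out([
  {"dx": 0, "dy": 0, "dz": 0.015, "twist": 0},
  {"dx": 0, "dy": 0, "dz": 0.03, "twist": 0},
  {"dx": 0, "dy": 0, "dz": 0.042, "twist": 0},
  {"dx": 0, "dy": 0, "dz": 0.042, "twist": 0},
  {"dx": 0, "dy": 0, "dz": 0.042, "twist": 0},
])

```text
t: 5.7
eef_pos: [529.2, 173.4, 58.9]
tcp_rot: [-3.141, 0.001, -2.897]
ft_force: [0.4, -0.3, 0.2]
opening: 0.476
```

```bash
python3 -c "
from h import *
go(528.4,170.7,56,-166)"
```

```text
at [529.2 173.4  58.9] yaw -166.01 t 5.7 F [ 0.4 -0.3  0.2] j6 -1.62 op 0.476
dx 0.0014 dy -0.0025 dz 0.0029 twist -0.01
```

Request:
carry_out([
  {"dx": 0.001, "dy": -0.0025, "dz": 0.002, "twist": 0},
  {"dx": 0.001, "dy": -0.0025, "dz": 0.002, "twist": 0},
  {"dx": 0.001, "dy": -0.0025, "dz": 0.002, "twist": 0},
], grip=0.025)

```text
t: 6.0
eef_pos: [528.4, 170.6, 56.4]
tcp_rot: [-3.141, 0.0, -2.898]
ft_force: [-0.5, 0.5, 0.6]
opening: 0.291
```

Request:
carry_out([
  {"dx": 0, "dy": 0, "dz": 0, "twist": 0},
  {"dx": 0, "dy": 0, "dz": 0, "twist": 0},
  {"dx": 0, "dy": 0, "dz": 0, "twist": 0},
  {"dx": 0, "dy": 0, "dz": 0, "twist": 0},
  {"dx": 0, "dy": 0, "dz": 0, "twist": 0},
], grip=0.0)

```text
t: 6.5
eef_pos: [528.3, 170.7, 56.1]
tcp_rot: [-3.142, 0.0, -2.897]
ft_force: [-0.3, -0.1, 0.9]
opening: 0.085
```

```bash
python3 -c "
from h import *
go(528.4,170.7,56,-166); print(state()['moment'])"
```

```text
at [528.3 170.7  56.1] yaw -166.01 t 6.5 F [-0.3 -0.1  0.9] j6 -1.62 op 0.085
dx -0.0001 dy -0.0000 dz 0.0001 twist -0.01
[ 0.12674996 -0.13989829  0.05492097]
```

Gripped at opening 0.085 (about 8 mm) with negligible side force. Lift.

Request:
carry_out([
  {"dx": 0, "dy": 0, "dz": -0.01, "twist": 0},
  {"dx": 0, "dy": 0, "dz": -0.025, "twist": 0},
  {"dx": 0, "dy": 0, "dz": -0.045, "twist": 0},
  {"dx": 0, "dy": 0, "dz": -0.07, "twist": 0},
  {"dx": 0, "dy": 0, "dz": -0.1, "twist": 0},
])

```text
t: 7.0
eef_pos: [527.8, 170.6, 157.1]
tcp_rot: [-3.142, -0.001, -2.897]
ft_force: [0.9, -0.0, -0.7]
opening: 0.086
```

Request:
carry_out([
  {"dx": 0, "dy": 0, "dz": -0.02, "twist": 0},
  {"dx": 0, "dy": 0, "dz": -0.03, "twist": 0},
  {"dx": 0, "dy": 0, "dz": -0.03, "twist": 0},
  {"dx": 0, "dy": 0, "dz": -0.03, "twist": 0},
])

```text
t: 7.4
eef_pos: [527.9, 170.6, 185.4]
tcp_rot: [-3.142, -0.001, -2.898]
ft_force: [0.1, -0.6, 0.1]
opening: 0.087
```

```bash
python3 -c "
from h import *
go(524.8,-149,186,172.9-360); s=snap('wrist','w4')"
```

```text
at [527.9 170.6 185.4] yaw -166.02 t 7.4 F [ 0.1 -0.6  0.1] j6 -1.62 op 0.087
dx 0.0802 dy -0.3094 dz -0.0006 twist 21.08
```

View pics/w4.png

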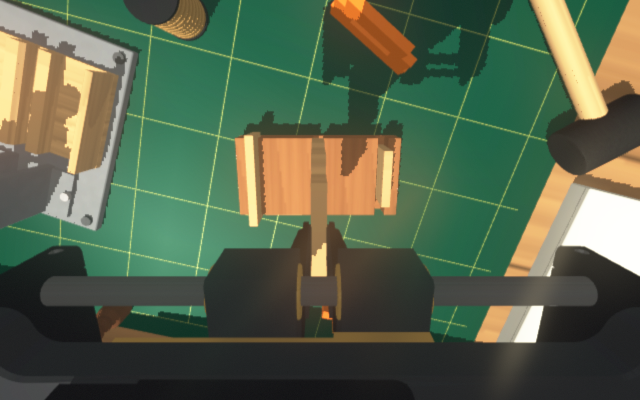

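The board hangs between the fingers at (319,260) and the middle slot is empty. I'll check its lengthwise offset in the grip and start the transfer.

```bash
python3 - <<'E'
from h import *
s=state();q=s['tcp_rot'][2];X=cloud('w4').reshape(-1,3);X=X[np.isfinite(X[:,0])]
D=X-s['eef_pos'];L=D[:,0]*np.cos(q)+D[:,1]*np.sin(q);T=D[:,0]*np.sin(q)-D[:,1]*np.cos(q)
for lo in range(-50,45,6):
    m=(abs(T)<7)&(D[:,2]>lo)&(D[:,2]<lo+6)&(abs(L)<70)
    if m.sum()>2: print(lo,m.sum(),L[m].min().round(1),np.percentile(L[m],[50,95]).round(1),L[m].max().round(1),T[m].mean().round(1))
E
```

```text
-44 12 49.4 [49.5 49.6] 49.6 -0.5
-38 12 49.3 [49.5 49.5] 49.6 -0.5
-32 12 49.3 [49.5 49.5] 49.6 -0.5
-26 13 49.3 [49.4 49.5] 49.5 -0.1
-20 68 46.2 [48.2 49.5] 49.5 -0.1
-14 24 46.2 [46.4 46.6] 46.7 -0.5
-8 14 46.2 [46.4 46.5] 46.5 -0.4
-2 18 46.2 [46.4 46.5] 46.7 -0.7
4 25 46.2 [46.4 46.6] 46.6 0.1
10 319 34.2 [40.5 46.1] 46.6 -0.1
16 38 34.0 [34.4 34.5] 34.5 -0.1
22 34 34.0 [34.4 34.6] 34.7 0.1
28 51 9.2 [34.3 34.5] 34.7 0.2
34 1531 -21.6 [ 8.8 32.3] 34.7 0.2
40 53 -10.8 [ 9.4 11. ] 11.1 0.1
```

Request:
carry_out([
  {"dx": 0.005, "dy": -0.02, "dz": 0, "twist": 2},
  {"dx": 0.015, "dy": -0.055, "dz": 0, "twist": 5},
  {"dx": 0.025, "dy": -0.095, "dz": 0, "twist": 9},
  {"dx": 0.035, "dy": -0.135, "dz": 0, "twist": 13},
  {"dx": 0.045, "dy": -0.17, "dz": 0, "twist": 17},
])

```text
t: 7.95
eef_pos: [525.2, -6.8, 184.9]
tcp_rot: [-3.142, -0.002, 3.086]
ft_force: [0.5, 0.8, -1.1]
opening: 0.092
```

```bash
python3 -c "
from h import *
go(524.8,-149,186,172.9)"
```

```text
at [525.2  -6.8 184.9] yaw 176.82 t 7.95 F [ 0.5  0.8 -1.1] j6 -1.65 op 0.092
dx -0.0075 dy -0.1420 dz -0.0011 twist 3.92
```

Request:
carry_out([
  {"dx": -0.002, "dy": -0.035, "dz": 0, "twist": 1},
  {"dx": -0.004, "dy": -0.075, "dz": 0, "twist": 2},
  {"dx": -0.006, "dy": -0.11, "dz": 0, "twist": 3},
  {"dx": -0.007, "dy": -0.135, "dz": 0, "twist": 3.9},
  {"dx": -0.0075, "dy": -0.142, "dz": 0, "twist": 3.9},
])

```text
t: 8.45
eef_pos: [525.2, -149.4, 184.8]
tcp_rot: [3.141, -0.002, 3.018]
ft_force: [0.3, 0.9, -0.7]
opening: 0.086
```

Request:
carry_out([
  {"dx": 0, "dy": 0, "dz": 0, "twist": 0},
  {"dx": 0, "dy": 0, "dz": 0, "twist": 0},
  {"dx": 0, "dy": 0, "dz": 0, "twist": 0},
])

```text
t: 8.75
eef_pos: [525.7, -146.2, 185.9]
tcp_rot: [3.141, -0.0, 3.022]
ft_force: [-0.6, -0.5, -0.5]
opening: 0.086
```

```bash
python3 - <<'E'
from h import *
go(524.8,-149,186,172.9); snap('wrist','w5')
s=state();q=s['tcp_rot'][2]-np.pi;X=cloud('w5').reshape(-1,3);X=X[np.isfinite(X[:,0])]
# press-frame (nominal) profile ahead
e=np.array([np.cos(q),np.sin(q)]);n=np.array([-e[1],e[0]])
D=X[:,:2]-s['eef_pos'][:2];L=D@e;T=D@n;Z=X[:,2]
for l0 in (-53,-45,-37,-29):
    m=(abs(L-l0)<4)&(Z<45)&(Z>10)&(abs(T)<40)
    print(l0,[(t,int(np.median(Z[m&(abs(T-t)<.8)]))) for t in np.arange(-26,27,1.5) if (m&(abs(T-t)<.8)).sum()>1])
for sg in (1,-1):
    m=(Z>50)&(Z<58)&(abs(T*sg-71)<9)&(L<55)&(L>-70)
    if m.sum()>5: print(sg,m.sum(),np.polyfit(L[m],T[m],1),T[m].min(),T[m].max(),L[m].min(),L[m].max())
E
python3 -c "
import cv2;p=cv2.imread('pics/w5.png');cv2.imwrite('pics/w5c.png',p)"
```

```text
at [ 525.7 -146.2  185.9] yaw 173.17 t 8.75 F [-0.6 -0.5 -0.5] j6 -1.84 op 0.086
dx 0.0006 dy -0.0029 dz -0.0001 twist 0.27
-53 [(np.float64(-26.0), 36), (np.float64(-24.5), 36), (np.float64(-23.0), 37), (np.float64(-21.5), 37), (np.float64(-20.0), 37), (np.float64(-18.5), 37), (np.float64(-17.0), 37), (np.float64(-15.5), 37), (np.float64(-14.0), 36), (np.float64(-12.5), 35), (np.float64(-11.0), 34), (np.float64(-9.5), 20), (np.float64(-8.0), 18), (np.float64(-6.5), 19), (np.float64(-5.0), 18), (np.float64(-3.5), 19), (np.float64(-2.0), 19), (np.float64(-0.5), 19), (np.float64(1.0), 19), (np.float64(2.5), 32), (np.float64(4.0), 35), (np.float64(5.5), 36), (np.float64(7.0), 37), (np.float64(8.5), 36), (np.float64(10.0), 36), (np.float64(11.5), 36), (np.float64(13.0), 36), (np.float64(14.5), 36), (np.float64(16.0), 36), (np.float64(17.5), 37), (np.float64(19.0), 18), (np.float64(20.5), 19), (np.float64(22.0), 19), (np.float64(23.5), 18), (np.float64(25.0), 19), (np.float64(26.5), 20)]
-45 [(np.float64(-26.0), 37), (np.float64(-24.5), 37), (np.float64(-23.0), 37), (np.float64(-21.5), 37
[... 1790 characters left out ...]
5.5), 38), (np.float64(-14.0), 37), (np.float64(-12.5), 36), (np.float64(-11.0), 34), (np.float64(-9.5), 25), (np.float64(-8.0), 20), (np.float64(7.0), 37), (np.float64(8.5), 37), (np.float64(10.0), 37), (np.float64(11.5), 37), (np.float64(13.0), 37), (np.float64(14.5), 37), (np.float64(16.0), 37), (np.float64(17.5), 37), (np.float64(19.0), 19), (np.float64(20.5), 19), (np.float64(22.0), 19), (np.float64(23.5), 19), (np.float64(25.0), 19), (np.float64(26.5), 20)]
1 788 [-3.49451211e-03  6.66079558e+01] 62.606787621000066 71.19011414567693 -54.399940545930704 54.632738249472624
-1 794 [-3.65894041e-03 -7.45814567e+01] -79.34879172466937 -70.54669919221189 -55.47263298340091 54.294564839742435
```

View pics/w5.png

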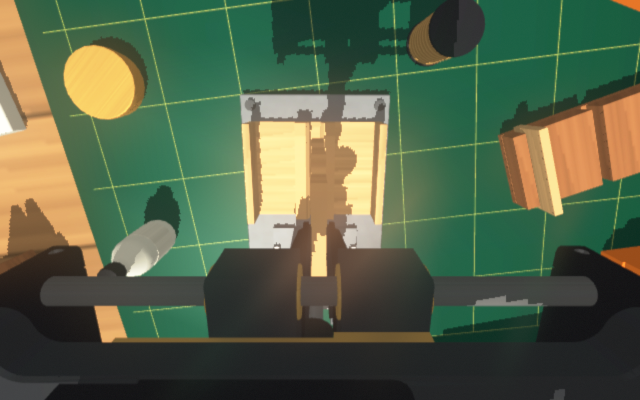

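The view from above shows the caddy walls symmetric, with the groove 3.5 mm to the tool's -y side and the lengthwise centring good. I'll correct sideways and descend to just above the rails.

Request:
carry_out([
  {"dx": 0, "dy": -0.0034, "dz": 0.01, "twist": 0.2},
  {"dx": 0, "dy": -0.0034, "dz": 0.035, "twist": 0.2},
  {"dx": 0, "dy": -0.0034, "dz": 0.06, "twist": 0.2},
  {"dx": 0, "dy": -0.0034, "dz": 0.08, "twist": 0.2},
  {"dx": 0, "dy": -0.0034, "dz": 0.09, "twist": 0.2},
])

```text
t: 9.3
eef_pos: [524.5, -150.2, 94.0]
tcp_rot: [3.141, -0.002, 3.018]
ft_force: [0.3, -0.3, -0.5]
opening: 0.089
```

Request:
carry_out([
  {"dx": 0, "dy": 0, "dz": 0, "twist": 0},
  {"dx": 0, "dy": 0, "dz": 0, "twist": 0},
  {"dx": 0, "dy": 0, "dz": 0, "twist": 0},
])

```text
t: 9.6
eef_pos: [525.8, -150.9, 96.9]
tcp_rot: [-3.141, 0.002, 3.017]
ft_force: [0.0, -0.5, -0.4]
opening: 0.09
```

```bash
python3 - <<'E'
from h import *
go(525.5,-149.6,68.1,172.97); snap('wrist','w6')
s=state();q=s['tcp_rot'][2]-np.pi;X=cloud('w6').reshape(-1,3);X=X[np.isfinite(X[:,0])]
e=np.array([np.cos(q),np.sin(q)]);n=np.array([-e[1],e[0]])
D=X[:,:2]-s['eef_pos'][:2];L=D@e;T=D@n;Z=X[:,2]
for sg in (1,-1):
    m=(Z>50)&(Z<58)&(abs(T*sg-71)<9)&(L<55)&(L>-70)
    if m.sum()>5: print(sg,m.sum(),np.polyfit(L[m],T[m],1),L[m].min(),L[m].max())
m=(abs(L+53)<3)&(Z<45)&(Z>10)
print([(float(t),int(np.median(Z[m&(abs(T-t)<.6)]))) for t in np.arange(-13,14,1) if (m&(abs(T-t)<.6)).sum()>1])
E
```

```text
at [ 525.8 -150.9   96.9] yaw 172.89 t 9.6 F [ 0.  -0.5 -0.4] j6 -1.85 op 0.09
dx 0.0005 dy 0.0012 dz 0.0288 twist -0.08
1 1279 [5.05739257e-04 7.10218861e+01] -55.49948137842195 41.99848352389109
-1 1285 [ 1.73074329e-03 -6.98375465e+01] -55.51573897754427 41.543473499750405
[(-13.0, 37), (-12.0, 37), (-11.0, 36), (-10.0, 37), (-9.0, 37), (-8.0, 35), (-7.0, 34), (-6.0, 33), (-5.0, 19), (-4.0, 19), (-3.0, 19), (-2.0, 19), (-1.0, 19), (0.0, 19), (1.0, 18), (2.0, 19), (3.0, 19), (4.0, 19), (5.0, 19), (6.0, 19), (7.0, 33), (8.0, 34), (9.0, 35), (10.0, 37), (11.0, 37), (12.0, 37), (13.0, 37)]
```

Request:
carry_out([
  {"dx": 0.001, "dy": 0.001, "dz": 0.0, "twist": 0},
  {"dx": 0.001, "dy": 0.001, "dz": 0.005, "twist": 0},
  {"dx": 0.001, "dy": 0.001, "dz": 0.01, "twist": 0},
  {"dx": 0.001, "dy": 0.001, "dz": 0.014, "twist": 0},
  {"dx": 0.001, "dy": 0.001, "dz": 0.017, "twist": 0},
])

```text
t: 10.15
eef_pos: [524.3, -149.6, 78.5]
tcp_rot: [3.142, -0.001, 3.017]
ft_force: [0.4, -0.1, -0.4]
opening: 0.092
```

Request:
carry_out([
  {"dx": 0, "dy": 0, "dz": 0.002, "twist": 0},
  {"dx": 0, "dy": 0, "dz": 0.004, "twist": 0},
  {"dx": 0, "dy": 0, "dz": 0.006, "twist": 0},
  {"dx": 0, "dy": 0, "dz": 0.008, "twist": 0},
  {"dx": 0, "dy": 0, "dz": 0.008, "twist": 0},
])

```text
t: 10.65
eef_pos: [524.4, -149.6, 70.8]
tcp_rot: [-3.142, -0.0, 3.017]
ft_force: [0.2, -0.0, -0.5]
opening: 0.087
```

```bash
python3 -c "
from h import *
go(525.3,-149.9,68.1,172.97); print(state()['moment'])"
```

```text
at [ 524.4 -149.6   70.8] yaw 172.89 t 10.65 F [ 0.2 -0.  -0.5] j6 -1.85 op 0.087
dx -0.0009 dy -0.0002 dz 0.0027 twist -0.08
[ 0.09465919 -0.14210374  0.04821722]
```

It's inside the groove with no side force. Now the last millimetres.

Request:
carry_out([
  {"dx": 0, "dy": 0, "dz": 0.0007, "twist": 0},
  {"dx": 0, "dy": 0, "dz": 0.0014, "twist": 0},
  {"dx": 0, "dy": 0, "dz": 0.002, "twist": 0},
  {"dx": 0, "dy": 0, "dz": 0.002, "twist": 0},
])

```text
t: 11.05
eef_pos: [524.5, -149.6, 69.0]
tcp_rot: [-3.142, 0.0, 3.017]
ft_force: [1.1, -0.3, -0.1]
opening: 0.087
```

Request:
carry_out([
  {"dx": 0, "dy": 0, "dz": 0.0005, "twist": 0},
  {"dx": 0, "dy": 0, "dz": 0.001, "twist": 0},
  {"dx": 0, "dy": 0, "dz": 0.001, "twist": 0},
])

```text
t: 11.35
eef_pos: [524.5, -149.6, 68.1]
tcp_rot: [-3.142, 0.0, 3.017]
ft_force: [0.0, 0.3, 0.6]
opening: 0.091
```

Request:
carry_out([
  {"dx": 0, "dy": 0, "dz": 0.0005, "twist": 0},
  {"dx": 0, "dy": 0, "dz": 0.0005, "twist": 0},
])

```text
t: 11.55
eef_pos: [524.5, -149.7, 68.0]
tcp_rot: [-3.141, 0.0, 3.017]
ft_force: [-1.3, -0.2, 5.5]
opening: 0.092
```

Request:
carry_out([
  {"dx": 0, "dy": 0, "dz": 0.0005, "twist": 0},
  {"dx": 0, "dy": 0, "dz": 0.0005, "twist": 0},
])

```text
t: 11.75
eef_pos: [524.6, -149.8, 68.0]
tcp_rot: [-3.141, 0.001, 3.018]
ft_force: [-3.7, 1.1, 11.2]
opening: 0.09
```

```bash
python3 - <<'E'
from h import *
go(525.3,-149.9,68.1,172.97); snap('wrist','w7')
s=state();q=s['tcp_rot'][2]-np.pi;X=cloud('w7').reshape(-1,3);X=X[np.isfinite(X[:,0])]
e=np.array([np.cos(q),np.sin(q)]);n=np.array([-e[1],e[0]])
D=X[:,:2]-s['eef_pos'][:2];L=D@e;T=D@n;Z=X[:,2]
m=(Z>75)&(Z<115)&(abs(T)<8)&(L>-60)&(L<-20)
print('top z',np.percentile(Z[m],[50,90,97]), 'L',L[m].min())
m=(Z>38)&(Z<52)&(abs(T)<5)&(L>-60)&(L<-20); print(m.sum(),np.percentile(L[m],[2,50]),T[m].mean())
m=(Z>50)&(Z<58)&(abs(abs(T)-71)<9)&(L<55)&(L>-70); print('wall front',L[m].min(), T[m&(T>0)].mean(),T[m&(T<0)].mean())
E
```

```text
at [ 524.6 -149.8   68. ] yaw 172.89 t 11.75 F [-3.7  1.1 11.2] j6 -1.85 op 0.09
dx -0.0007 dy -0.0000 dz -0.0001 twist -0.08
top z [100.87118161 105.12672747 105.53915174] L -46.85251560793861
73 [-49.84464476 -49.03599797] 0.4187426785052901
wall front -54.43335034849178 70.0474833374076 -70.84265414448556
```

Seated: the contact force rose at TCP z=68.0, the board's top is at z=105, and the front gap is about 5 mm of the expected 5. I'll relieve the push, open and retreat upward.

Request:
carry_out([
  {"dx": 0, "dy": 0, "dz": -0.0008, "twist": 0},
  {"dx": 0, "dy": 0, "dz": -0.0008, "twist": 0},
])

```text
t: 12.0
eef_pos: [524.6, -149.7, 68.0]
tcp_rot: [-3.141, 0.001, 3.017]
ft_force: [-0.2, -0.4, 4.2]
opening: 0.091
```

Request:
carry_out([
  {"dx": 0, "dy": 0, "dz": 0, "twist": 0},
  {"dx": 0, "dy": 0, "dz": 0, "twist": 0},
  {"dx": 0, "dy": 0, "dz": 0, "twist": 0},
  {"dx": 0, "dy": 0, "dz": 0, "twist": 0},
], grip=0.06)

```text
t: 12.4
eef_pos: [524.4, -149.6, 67.7]
tcp_rot: [-3.142, -0.0, 3.017]
ft_force: [-0.2, 0.3, 0.4]
opening: 0.37
```

Request:
carry_out([
  {"dx": 0, "dy": 0, "dz": -0.02, "twist": 0},
  {"dx": 0, "dy": 0, "dz": -0.05, "twist": 0},
  {"dx": 0, "dy": 0, "dz": -0.08, "twist": 0},
  {"dx": 0, "dy": 0, "dz": -0.11, "twist": 0},
  {"dx": 0, "dy": 0, "dz": -0.13, "twist": 0},
])

```text
t: 12.9
eef_pos: [524.8, -149.7, 199.9]
tcp_rot: [-3.141, 0.002, 3.018]
ft_force: [0.3, -0.2, 0.6]
opening: 0.63
```

Request:
carry_out([
  {"dx": 0, "dy": 0, "dz": -0.05, "twist": 0},
  {"dx": 0, "dy": 0, "dz": -0.1, "twist": 0},
  {"dx": 0, "dy": 0, "dz": -0.14, "twist": 0},
  {"dx": 0, "dy": 0, "dz": -0.14, "twist": 0},
  {"dx": 0, "dy": 0, "dz": -0.14, "twist": 0},
])

```text
t: 13.4
eef_pos: [524.4, -149.6, 337.9]
tcp_rot: [-3.141, 0.001, 3.017]
ft_force: [0.6, 0.1, -1.2]
opening: 0.628
```

```bash
python3 - <<'E'
from h import *
go(525.3,-149.8,340,172.97); 
for c,t in (('wrist','w8'),('side','d8'),('scene','s8')): snap(c,t)
for t in ('w8','d8','s8'):
    X=cloud(t).reshape(-1,3);X=X[np.isfinite(X[:,0])]
    m=(np.hypot(X[:,0]-525,X[:,1]+150)<60)&(X[:,2]>98)&(X[:,2]<110)
    if m.sum()>10:
        r=cv2.minAreaRect(X[m][:,:2].astype(np.float32)); print(t,m.sum(),np.round(r[0],1),np.round(r[1],1),round(r[2],1),np.median(X[m][:,2]).round(1))
    m=(np.hypot(X[:,0]-657,X[:,1]+165)<30)&(X[:,2]>275)&(X[:,2]<330)
    if m.sum()>20:
        P=X[m]; 
        from scipy.optimize import least_squares
        f=least_squares(lambda c:np.linalg.norm(P-c,axis=1)-16,[657,-165,299],loss='soft_l1'); print(t,m.sum(),'ball',f.x.round(1))
p=[cv2.resize(load(t)[0][a:b,c:d,::-1],(400,500)) for t,a,b,c,d in (('d8',115,240,300,400),('s8',205,310,225,325))]
cv2.imwrite('pics/c8.png',np.hstack(p))
E
```

```text
at [ 524.4 -149.6  337.9] yaw 172.89 t 13.4 F [ 0.6  0.1 -1.2] j6 -1.85 op 0.628
dx -0.0010 dy -0.0001 dz -0.0021 twist -0.08
w8 354 [ 524.7 -149.8] [ 8.4 69.7] 82.7 104.5
w8 332 ball [ 657.6 -166.6  297.8]
d8 51 [ 523.7 -147.6] [12.2 70.9] 81.7 103.0
d8 73 ball [ 657.4 -165.7  296.5]
s8 73 [ 524.3 -148.6] [ 9.  68.9] 81.7 104.9
s8 161 ball [ 655.9 -164.9  299.4]
```

View pics/c8.png

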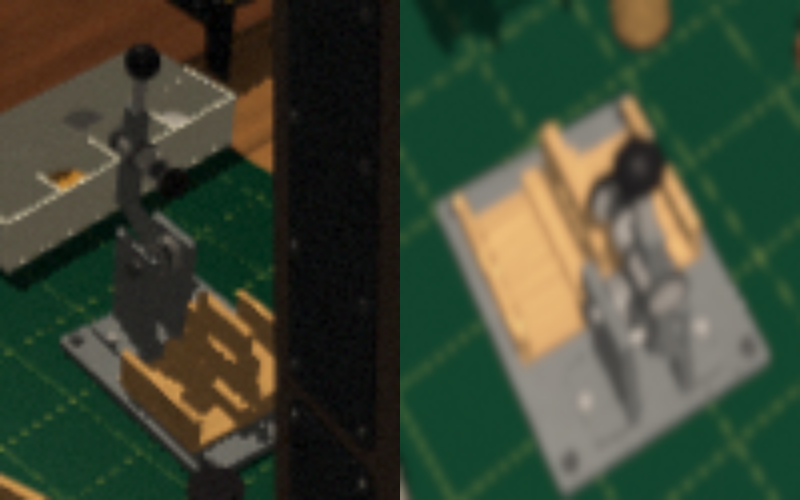

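The board stands upright in the groove, top centre (524.6,-149.5), z≈105. The ball fit is (657,-166,298.5), which matches the geometry's (657,-166,299). I'll move over the ball and down onto it.

Request:
carry_out([
  {"dx": -0.03, "dy": 0, "dz": -0.006, "twist": 0},
  {"dx": -0.075, "dy": 0, "dz": -0.008, "twist": 0},
  {"dx": -0.115, "dy": 0, "dz": -0.008, "twist": 0},
  {"dx": -0.133, "dy": 0, "dz": -0.008, "twist": 0},
  {"dx": -0.133, "dy": 0, "dz": -0.008, "twist": 0},
])

```text
t: 14.05
eef_pos: [657.8, -166.1, 342.5]
tcp_rot: [3.141, -0.004, 3.018]
ft_force: [-0.0, -0.3, -0.5]
opening: 0.628
```

Request:
carry_out([
  {"dx": 0, "dy": 0, "dz": 0, "twist": 0},
  {"dx": 0, "dy": 0, "dz": 0, "twist": 0},
])

```text
t: 14.25
eef_pos: [655.6, -166.0, 345.7]
tcp_rot: [3.142, -0.001, 3.017]
ft_force: [-0.3, 0.1, -0.6]
opening: 0.634
```

```bash
python3 -c "
from h import *
go(657.2,-166.2,280,172.97)"
```

```text
at [ 655.6 -166.   345.7] yaw 172.88 t 14.25 F [-0.3  0.1 -0.6] j6 -1.79 op 0.634
dx -0.0016 dy -0.0000 dz 0.0657 twist -0.09
```

Request:
carry_out([
  {"dx": -0.001, "dy": 0, "dz": 0.02, "twist": 0},
  {"dx": -0.001, "dy": 0, "dz": 0.04, "twist": 0},
  {"dx": -0.001, "dy": 0, "dz": 0.055, "twist": 0},
  {"dx": -0.001, "dy": 0, "dz": 0.066, "twist": 0},
  {"dx": -0.001, "dy": 0, "dz": 0.066, "twist": 0},
])

```text
t: 14.75
eef_pos: [656.6, -166.1, 279.0]
tcp_rot: [3.141, -0.002, 3.017]
ft_force: [-0.2, -0.6, 0.1]
opening: 0.629
```

Request:
carry_out([
  {"dx": 0, "dy": 0, "dz": 0, "twist": 0},
  {"dx": 0, "dy": 0, "dz": 0, "twist": 0},
  {"dx": 0, "dy": 0, "dz": 0, "twist": 0},
  {"dx": 0, "dy": 0, "dz": 0, "twist": 0},
  {"dx": 0, "dy": 0, "dz": 0, "twist": 0},
], grip=0.0)

```text
t: 15.25
eef_pos: [657.5, -166.2, 280.1]
tcp_rot: [-3.141, 0.0, 3.017]
ft_force: [0.0, 0.2, 0.2]
opening: 0.268
```

```bash
python3 -c "
from h import *
go(657.2,-166.2,280,172.97)
b=lambda t:197.75*np.array([np.cos(np.radians(78.93+t)),np.sin(np.radians(78.93+t))])
for t in range(0,86,5): d=b(t)-b(0); print(t,'dx %.4f dz %.4f'%(-d[0]/1e3,-d[1]/1e3))"
```

```text
at [ 657.5 -166.2  280.1] yaw 172.89 t 15.25 F [0.  0.2 0.2] j6 -1.79 op 0.268
dx 0.0003 dy -0.0000 dz 0.0001 twist -0.08
0 dx -0.0000 dz -0.0000
5 dx 0.0171 dz -0.0026
10 dx 0.0343 dz -0.0036
15 dx 0.0515 dz -0.0032
20 dx 0.0687 dz -0.0013
25 dx 0.0856 dz 0.0021
30 dx 0.1021 dz 0.0070
35 dx 0.1182 dz 0.0133
40 dx 0.1336 dz 0.0210
45 dx 0.1483 dz 0.0300
50 dx 0.1622 dz 0.0402
55 dx 0.1752 dz 0.0517
60 dx 0.1871 dz 0.0642
65 dx 0.1978 dz 0.0776
70 dx 0.2073 dz 0.0920
75 dx 0.2156 dz 0.1072
80 dx 0.2225 dz 0.1230
85 dx 0.2280 dz 0.1393
```

Request:
carry_out([
  {"dx": 0, "dy": 0, "dz": 0, "twist": 0},
  {"dx": 0, "dy": 0, "dz": 0, "twist": 0},
])

```text
t: 15.45
eef_pos: [657.6, -166.9, 280.5]
tcp_rot: [-3.14, 0.001, 3.017]
ft_force: [-1.0, -2.6, 11.3]
opening: 0.101
```

```bash
python3 - <<'E'
from h import *
snap('scene','s9');snap('side','d9');snap('wrist','w9'); go(657,-166,280,173)
p=[cv2.resize(load(t)[0][a:b,c:d,::-1],(400,400)) for t,a,b,c,d in (('d9',100,200,290,390),('w9',200,360,240,400))]
cv2.imwrite('pics/c9.png',np.hstack(p))
for t in ('s9','d9'):
    X=cloud(t).reshape(-1,3);X=X[np.isfinite(X[:,0])]
    m=(np.hypot(X[:,0]-657,X[:,1]+165)<20)&(X[:,2]>275)&(X[:,2]<330); print(m.sum())
E
```

```text
at [ 657.9 -166.8  281.7] yaw 172.87 t 15.6 F [-0.6 -0.6 10.2] j6 -1.79 op 0.016
dx 0.0010 dy 0.0006 dz 0.0017 twist -0.13
144
93
```

View pics/c9.png

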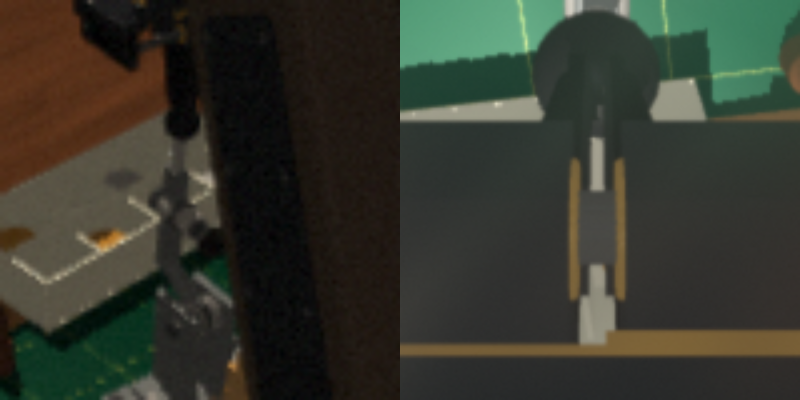

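The fingers shut (opening 0.016) above or behind the ball without holding it. I'll find where the ball is now.

```bash
python3 - <<'E'
from h import *
from scipy.optimize import least_squares
for t in ('w9','s9','d9'):
    p=load(t)[0].astype(int); X=cloud(t)
    m=np.isfinite(X[...,0])&(np.hypot(X[...,0]-645,X[...,1]+165)<45)&(X[...,2]>230)&(X[...,2]<345)
    P=X[m]; v,u=np.nonzero(m)
    print(t,m.sum(),'u',u.min(),u.max(),'v',v.min(),v.max())
    for z in range(230,345,10):
        k=(P[:,2]>=z)&(P[:,2]<z+10)
        if k.sum()>3: print(z,k.sum(),'x',np.percentile(P[k,0],[2,50,98]).round(0),'y',np.percentile(P[k,1],[2,50,98]).round(0))
E
```

```text
w9 2091 u 293 343 v 191 265
230 39 x [652. 652. 654.] y [-173. -165. -160.]
240 176 x [651. 654. 659.] y [-172. -166. -159.]
250 7 x [656. 656. 657.] y [-168. -166. -164.]
290 85 x [642. 643. 652.] y [-180. -165. -152.]
300 852 x [643. 648. 662.] y [-181. -165. -152.]
310 324 x [646. 651. 667.] y [-177. -166. -156.]
320 223 x [646. 648. 667.] y [-172. -166. -157.]
330 238 x [646. 647. 649.] y [-173. -163. -156.]
340 147 x [646. 647. 649.] y [-174. -167. -155.]
s9 267 u 278 291 v 229 260
230 19 x [654. 672. 674.] y [-173. -170. -163.]
240 29 x [652. 666. 673.] y [-173. -169. -159.]
250 19 x [660. 666. 673.] y [-173. -167. -161.]
260 13 x [659. 664. 665.] y [-171. -168. -163.]
270 10 x [660. 663. 665.] y [-171. -167. -161.]
290 10 x [664. 668. 671.] y [-179. -173. -161.]
300 65 x [649. 667. 672.] y [-181. -173. -153.]
310 41 x [648. 662. 670.] y [-175. -164. -158.]
320 24 x [649. 666. 669.] y [-177. -161. -157.]
330 21 x [653. 667. 670.] y [-178. -161. -156.]
340 15 x [660. 667. 669.] y [-178. -161. -153.]
d9 177 u 331 339 v 119 147
230 14 x [652. 658. 667.] y [-170. -159. -157.]
240 19 x [651. 655. 671.] y [-171. -161. -156.]
250 7 x [655. 657. 662.] y [-168. -163. -160.]
260 7 x [655. 658. 662.] y [-167. -162. -161.]
270 9 x [653. 657. 661.] y [-168. -164. -160.]
290 15 x [642. 645. 662.] y [-171. -153. -149.]
300 35 x [641. 650. 667.] y [-172. -156. -150.]
310 17 x [647. 650. 666.] y [-170. -160. -154.]
320 19 x [646. 651. 670.] y [-174. -159. -155.]
330 20 x [646. 650. 668.] y [-171. -157. -152.]
340 12 x [647. 653. 665.] y [-168. -154. -151.]
```

The ball is unmoved at (657,-166,300), but the finger surfaces in the cloud only begin at about z=312, while the reported TCP is at 281. I'll check where the finger tips really are relative to the reported TCP, using free-air views.

```bash
python3 - <<'E'
from h import *
T0={'w2':(444.2,-105.8,292.9,-6.55),'w3':(529.2,173.4,199,-166.04),'w5':(525.7,-146.2,185.9,173.17),'w8':(524.4,-149.6,337.9,172.89),'w9':(657.9,-166.8,281.7,172.87)}
for t,(x,y,z,q) in T0.items():
    q=np.radians(q); X=cloud(t).reshape(-1,3);X=X[np.isfinite(X[:,0])]
    D=X-[x,y,z];L=D[:,0]*np.cos(q)+D[:,1]*np.sin(q);T=D[:,0]*np.sin(q)-D[:,1]*np.cos(q)
    for sg in (1,-1):
        m=(abs(L)<18)&(T*sg>3)&(T*sg<65)&(D[:,2]>-20)&(D[:,2]<80)
        print(t,sg,m.sum(),end=' ')
        for lo in range(-20,70,10):
            k=m&(D[:,2]>=lo)&(D[:,2]<lo+10)
            if k.sum()>2: print((lo,int(k.sum()),'T',int(T[k].min()),int(T[k].max()),'L',int(L[k].min()),int(L[k].max())),end=' ')
        print()
i=camera_info('wrist');print(i['mtx'])
print(state())
E
```

```text
w2 1 1581 (30, 168, 'T', 46, 51, 'L', -9, 12) (40, 281, 'T', 46, 53, 'L', -9, 13) (50, 358, 'T', 46, 54, 'L', -9, 13) (60, 380, 'T', 46, 56, 'L', -5, 13) 
w2 -1 1581 (30, 164, 'T', -52, -47, 'L', -9, 13) (40, 288, 'T', -54, -47, 'L', -9, 13) (50, 357, 'T', -55, -47, 'L', -8, 13) (60, 379, 'T', -56, -47, 'L', -5, 13) 
w3 1 1587 (30, 165, 'T', 45, 50, 'L', -9, 12) (40, 292, 'T', 45, 53, 'L', -9, 13) (50, 351, 'T', 45, 53, 'L', -9, 13) (60, 385, 'T', 45, 55, 'L', -5, 12) 
w3 -1 1578 (30, 167, 'T', -53, -48, 'L', -9, 12) (40, 293, 'T', -55, -48, 'L', -9, 13) (50, 353, 'T', -56, -48, 'L', -9, 13) (60, 384, 'T', -57, -48, 'L', -5, 13) 
w5 1 785 (30, 268, 'T', 3, 9, 'L', -17, 17) (40, 86, 'T', 4, 11, 'L', -10, 11) (50, 157, 'T', 4, 13, 'L', -3, 11) (60, 152, 'T', 4, 13, 'L', -6, 11) 
w5 -1 673 (30, 155, 'T', -8, -3, 'L', -17, 17) (40, 90, 'T', -10, -3, 'L', -9, 11) (50, 156, 'T', -12, -3, 'L', -4, 11) (60, 153, 'T', -12, -3, 'L', -7, 11) 
w8 1 1230 (30, 119, 'T', 30, 34, 'L', -10, 11) (40, 208, 'T', 30, 37, 'L', -10, 11) (50, 273, 'T', 30, 38, 'L', -10, 11) (60, 296, 'T', 30, 39, 'L', -6, 1
[... 682 characters left out ...]
3661]
 [  0.           0.           1.        ]]
{'t': 15.6, 'joints': array([-3.45215779e-01,  4.98843595e-01,  1.27543267e+00, -5.62792705e-04,
        1.36400534e+00, -1.79150913e+00]), 'qvel': array([ 0.00142006, -0.00219007, -0.00035232, -0.00165101, -0.00204744,
       -0.00078161]), 'tau': array([ 1.04706243e+00, -5.84242988e+01, -2.56301755e+01,  3.42804948e-01,
       -2.18193617e-02, -2.14644142e-04]), 'eef_pos': array([ 657.9402334 , -166.75283925,  281.66099167]), 'tcp_rot': array([-3.14032997e+00,  3.11002755e-03,  3.01720628e+00]), 'ft_force': array([-0.64917521, -0.63740359, 10.18531715]), 'moment': array([-0.11296599,  0.00159706, -0.0598104 ]), 'opening': 0.0161901649073205}
```

The real finger tips sit about 34 mm above the reported TCP: the cloud shows it in every view, and so does the contact on the ball's top (316 against TCP 281.7). The stated TCP is off along z by that much, so the board was held by only its top few mm. I'll back off, open, and go 34 mm lower to pinch the ball properly.

Request:
carry_out([
  {"dx": 0, "dy": 0, "dz": -0.015, "twist": 0},
  {"dx": 0, "dy": 0, "dz": -0.025, "twist": 0},
  {"dx": 0, "dy": 0, "dz": -0.025, "twist": 0},
  {"dx": 0, "dy": 0, "dz": -0.025, "twist": 0},
  {"dx": 0, "dy": 0, "dz": -0.025, "twist": 0},
], grip=0.065)

```text
t: 16.1
eef_pos: [657.2, -166.1, 304.1]
tcp_rot: [3.141, -0.001, 3.017]
ft_force: [0.2, 0.2, 0.6]
opening: 0.383
```

Request:
carry_out([
  {"dx": 0, "dy": 0, "dz": 0, "twist": 0},
  {"dx": 0, "dy": 0, "dz": 0, "twist": 0},
  {"dx": 0, "dy": 0, "dz": 0, "twist": 0},
  {"dx": 0, "dy": 0, "dz": 0, "twist": 0},
  {"dx": 0, "dy": 0, "dz": 0, "twist": 0},
])

```text
t: 16.6
eef_pos: [657.4, -166.2, 304.8]
tcp_rot: [-3.141, -0.0, 3.017]
ft_force: [0.1, -0.4, -0.1]
opening: 0.68
```

```bash
python3 - <<'E'
from h import *
go(657.2,-166.2,246,172.97); X=None
snap('wrist','w10'); snap('scene','s10'); snap('side','d10')
from scipy.optimize import least_squares
for t in ('w10','s10','d10'):
    X=cloud(t).reshape(-1,3);X=X[np.isfinite(X[:,0])]
    m=(np.hypot(X[:,0]-657,X[:,1]+166)<18)&(X[:,2]>285)&(X[:,2]<317); P=X[m]
    if m.sum()>20: print(t,m.sum(),least_squares(lambda c:np.linalg.norm(P-c,axis=1)-16,[657,-166,299],loss='soft_l1').x.round(1))
    m=(np.hypot(X[:,0]-525,X[:,1]+150)<60)&(X[:,2]>98)&(X[:,2]<110)
    if m.sum()>10: r=cv2.minAreaRect(X[m][:,:2].astype(np.float32)); print('board',np.round(r[0],1),np.round(r[1],1),round(r[2],1),np.median(X[m][:,2]).round(1))
E
```

```text
at [ 657.4 -166.2  304.8] yaw 172.89 t 16.6 F [ 0.1 -0.4 -0.1] j6 -1.79 op 0.68
dx 0.0002 dy -0.0000 dz 0.0588 twist -0.08
w10 1663 [ 657.8 -166.5  298.4]
board [ 524.6 -150.3] [ 8.3 70. ] 83.0 104.6
s10 155 [ 655.7 -164.7  299.6]
board [ 524.3 -148.2] [ 9.3 69.4] 83.0 105.9
d10 62 [ 658.5 -165.1  297.9]
```

Request:
carry_out([
  {"dx": 0, "dy": 0, "dz": 0.015, "twist": 0},
  {"dx": 0, "dy": 0, "dz": 0.03, "twist": 0},
  {"dx": 0, "dy": 0, "dz": 0.045, "twist": 0},
  {"dx": 0, "dy": 0, "dz": 0.057, "twist": 0},
  {"dx": 0, "dy": 0, "dz": 0.059, "twist": 0},
])

```text
t: 17.25
eef_pos: [657.0, -166.1, 244.4]
tcp_rot: [3.141, -0.002, 3.017]
ft_force: [-0.4, 0.2, 0.0]
opening: 0.686
```

Request:
carry_out([
  {"dx": 0, "dy": 0, "dz": 0, "twist": 0},
  {"dx": 0, "dy": 0, "dz": 0, "twist": 0},
  {"dx": 0, "dy": 0, "dz": 0, "twist": 0},
  {"dx": 0, "dy": 0, "dz": 0, "twist": 0},
  {"dx": 0, "dy": 0, "dz": 0, "twist": 0},
], grip=0.0)

```text
t: 17.75
eef_pos: [657.4, -167.0, 246.2]
tcp_rot: [-3.14, 0.001, 3.017]
ft_force: [0.2, -4.6, 0.8]
opening: 0.322
```

Request:
carry_out([
  {"dx": 0, "dy": 0, "dz": 0, "twist": 0},
  {"dx": 0, "dy": 0, "dz": 0, "twist": 0},
  {"dx": 0, "dy": 0, "dz": 0, "twist": 0},
])

```text
t: 18.05
eef_pos: [657.5, -167.0, 246.3]
tcp_rot: [-3.14, 0.001, 3.017]
ft_force: [-0.7, -5.2, 1.3]
opening: 0.32
```

Pinched: opening 0.32, which is about the ball's diameter. Lead it along the arc.

Request:
carry_out([
  {"dx": 0.0086, "dy": -0.0007, "dz": -0.0015, "twist": 0},
  {"dx": 0.0171, "dy": -0.0007, "dz": -0.0026, "twist": 0},
  {"dx": 0.0343, "dy": -0.0007, "dz": -0.0036, "twist": 0},
  {"dx": 0.0515, "dy": -0.0007, "dz": -0.0032, "twist": 0},
  {"dx": 0.0687, "dy": -0.0007, "dz": -0.0013, "twist": 0},
])

```text
t: 18.55
eef_pos: [589.3, -158.6, 247.8]
tcp_rot: [-3.141, 0.003, 3.017]
ft_force: [4.4, -3.6, -1.2]
opening: 0.325
```

```bash
cat > arc.py <<'E'
from h import *
import sys
# ball angle from measured TCP (grasp 53.3 above TCP), hinge from press pose
s=state(); a=np.radians(-7.05); e=np.array([np.cos(a),np.sin(a)])
H=np.array([524.8,-149.6])+95*e
B=s['eef_pos']+[0,0,53.0]
px=(B[:2]-H)@e; pz=B[2]-105
print('t',s['t'],'ball rel',px.round(1),pz.round(1),'r',np.hypot(px,pz).round(1),'theta',(np.degrees(np.arctan2(pz,px))-78.93).round(2),'F',s['ft_force'].round(1),'op',round(s['opening'],3),'pos',s['eef_pos'].round(1), 'lat',((B[:2]-H)@[-e[1],e[0]]).round(1))
t0=float(sys.argv[1])
b=lambda t:197.75*np.array([np.cos(np.radians(78.93+t)),np.sin(np.radians(78.93+t))])
for t in map(float,sys.argv[2:]): d=b(t)-b(t0); print(t,'dx %.4f dz %.4f'%(-d[0]/1e3,-d[1]/1e3))
E
python3 arc.py 20 25 30 35 40 45
```

```text
t 18.55 ball rel -29.8 195.8 r 198.1 theta 19.73 F [ 4.4 -3.6 -1.2] op 0.325 pos [ 589.3 -158.6  247.8] lat -1.0
25.0 dx 0.0169 dz 0.0034
30.0 dx 0.0335 dz 0.0083
35.0 dx 0.0495 dz 0.0146
40.0 dx 0.0650 dz 0.0223
45.0 dx 0.0797 dz 0.0313
```

It's following, with r=198 mm and about 4 N. Continue.

Request:
carry_out([
  {"dx": 0.0169, "dy": 0, "dz": 0.0034, "twist": 0},
  {"dx": 0.0335, "dy": 0, "dz": 0.0083, "twist": 0},
  {"dx": 0.0495, "dy": 0, "dz": 0.0146, "twist": 0},
  {"dx": 0.065, "dy": 0, "dz": 0.0223, "twist": 0},
  {"dx": 0.0797, "dy": 0, "dz": 0.0313, "twist": 0},
])

```text
t: 19.05
eef_pos: [510.0, -148.9, 217.6]
tcp_rot: [-3.14, 0.004, 3.017]
ft_force: [-1.1, -4.1, 10.0]
opening: 0.32
```

```bash
python3 arc.py 45 50 55 60 64 68; python3 arc.py 68 70 72 74 75 76 
```

```text
t 19.05 ball rel -109.8 165.6 r 198.7 theta 44.62 F [-1.1 -4.1 10. ] op 0.32 pos [ 510.  -148.9  217.6] lat -1.1
50.0 dx 0.0139 dz 0.0102
55.0 dx 0.0268 dz 0.0217
60.0 dx 0.0387 dz 0.0342
64.0 dx 0.0474 dz 0.0449
68.0 dx 0.0553 dz 0.0562
t 19.05 ball rel -109.8 165.6 r 198.7 theta 44.62 F [-1.1 -4.1 10. ] op 0.32 pos [ 510.  -148.9  217.6] lat -1.1
70.0 dx 0.0037 dz 0.0058
72.0 dx 0.0071 dz 0.0118
74.0 dx 0.0104 dz 0.0179
75.0 dx 0.0119 dz 0.0210
76.0 dx 0.0134 dz 0.0241
```

Request:
carry_out([
  {"dx": 0.0145, "dy": -0.0003, "dz": 0.0096, "twist": 0},
  {"dx": 0.0274, "dy": -0.0003, "dz": 0.0211, "twist": 0},
  {"dx": 0.0393, "dy": -0.0003, "dz": 0.0337, "twist": 0},
  {"dx": 0.048, "dy": -0.0003, "dz": 0.0444, "twist": 0},
  {"dx": 0.056, "dy": -0.0003, "dz": 0.0558, "twist": 0},
])

```text
t: 19.55
eef_pos: [453.7, -141.9, 160.6]
tcp_rot: [-3.141, 0.001, 3.018]
ft_force: [-2.5, -3.4, 7.2]
opening: 0.321
```

```bash
python3 arc.py 68 70 72 74 76 78; python3 -c "
from h import *
snap('wrist','w11')"
```

```text
t 19.55 ball rel -166.5 108.6 r 198.8 theta 67.96 F [-2.5 -3.4  7.2] op 0.321 pos [ 453.7 -141.9  160.6] lat -1.1
70.0 dx 0.0037 dz 0.0058
72.0 dx 0.0071 dz 0.0118
74.0 dx 0.0104 dz 0.0179
76.0 dx 0.0134 dz 0.0241
78.0 dx 0.0162 dz 0.0304
```

Request:
carry_out([
  {"dx": 0.0037, "dy": 0, "dz": 0.0058, "twist": 0},
  {"dx": 0.0071, "dy": 0, "dz": 0.0118, "twist": 0},
  {"dx": 0.0104, "dy": 0, "dz": 0.0179, "twist": 0},
  {"dx": 0.0134, "dy": 0, "dz": 0.0241, "twist": 0},
  {"dx": 0.0134, "dy": 0, "dz": 0.0241, "twist": 0},
])

```text
t: 20.1
eef_pos: [440.4, -140.2, 136.0]
tcp_rot: [-3.141, -0.001, 3.017]
ft_force: [-4.4, -2.2, 6.7]
opening: 0.322
```

Request:
carry_out([
  {"dx": 0, "dy": 0, "dz": 0, "twist": 0},
  {"dx": 0, "dy": 0, "dz": 0, "twist": 0},
  {"dx": 0, "dy": 0, "dz": 0, "twist": 0},
])

```text
t: 20.4
eef_pos: [440.7, -140.3, 136.5]
tcp_rot: [-3.141, -0.0, 3.018]
ft_force: [-5.8, -3.1, 7.2]
opening: 0.325
```

```bash
python3 arc.py 76 78 79.5 81 82 83 84 85; python3 -c "
from h import *
for n in ('scene','side','wrist'): snap(n,'k'+n)
from scipy.optimize import least_squares
for t in ('kscene','kside','kwrist'):
    X=cloud(t).reshape(-1,3);X=X[np.isfinite(X[:,0])]
    m=(np.hypot(X[:,0]-440,X[:,1]+140)<26)&(X[:,2]>170)&(X[:,2]<215);P=X[m];print(t,m.sum(),P[:,2].max() if len(P) else '')
"
```

```text
t 20.4 ball rel -179.6 84.5 r 198.5 theta 75.87 F [-5.8 -3.1  7.2] op 0.325 pos [ 440.7 -140.3  136.5] lat -1.1
78.0 dx 0.0028 dz 0.0063
79.5 dx 0.0048 dz 0.0111
81.0 dx 0.0066 dz 0.0159
82.0 dx 0.0078 dz 0.0192
83.0 dx 0.0089 dz 0.0225
84.0 dx 0.0099 dz 0.0257
85.0 dx 0.0109 dz 0.0291
kscene 166 214.78119657675217
kside 0 
kwrist 3832 214.99457719229503
```

Tangential force is about 4 N, still above the board. Now slow steps towards level.

Request:
carry_out([
  {"dx": 0.0015, "dy": 0, "dz": 0.003, "twist": 0},
  {"dx": 0.003, "dy": 0, "dz": 0.0063, "twist": 0},
  {"dx": 0.005, "dy": 0, "dz": 0.0111, "twist": 0},
  {"dx": 0.005, "dy": 0, "dz": 0.0111, "twist": 0},
])

```text
t: 20.95
eef_pos: [435.7, -139.7, 125.1]
tcp_rot: [-3.141, 0.0, 3.018]
ft_force: [-3.9, -3.6, 6.9]
opening: 0.321
```

```bash
cat >> arc.py <<'E'
ph=np.arctan2(pz,px); f=s['ft_force']; fx=f[:2]@e
print('tang %.1f radial %.1f'%(fx*np.sin(ph)-f[2]*np.cos(ph), fx*np.cos(ph)+f[2]*np.sin(ph)))
E
python3 arc.py 79.5 81 82 83 84 85
```

```text
t 20.95 ball rel -184.6 73.1 r 198.5 theta 79.48 F [-3.9 -3.6  6.9] op 0.321 pos [ 435.7 -139.7  125.1] lat -1.1
81.0 dx 0.0018 dz 0.0048
82.0 dx 0.0030 dz 0.0081
83.0 dx 0.0041 dz 0.0114
84.0 dx 0.0051 dz 0.0147
85.0 dx 0.0061 dz 0.0180
tang 5.1 radial 5.7
```

Request:
carry_out([
  {"dx": 0.0009, "dy": 0, "dz": 0.0024, "twist": 0},
  {"dx": 0.0018, "dy": 0, "dz": 0.0048, "twist": 0},
  {"dx": 0.003, "dy": 0, "dz": 0.0081, "twist": 0},
  {"dx": 0.003, "dy": 0, "dz": 0.0081, "twist": 0},
])

```text
t: 21.35
eef_pos: [432.9, -139.3, 117.2]
tcp_rot: [-3.141, 0.0, 3.018]
ft_force: [-3.7, -3.0, 8.7]
opening: 0.318
```

```bash
python3 arc.py 82 83 84 85
```

```text
t 21.35 ball rel -187.5 65.2 r 198.5 theta 81.9 F [-3.7 -3.   8.7] op 0.318 pos [ 432.9 -139.3  117.2] lat -1.1
83.0 dx 0.0011 dz 0.0033
84.0 dx 0.0021 dz 0.0066
85.0 dx 0.0031 dz 0.0099
tang 7.1 radial 6.0
```

The foot is in contact and the tangential force is rising as expected (7.1 N at 82°). On to level.

Request:
carry_out([
  {"dx": 0.0008, "dy": 0, "dz": 0.0025, "twist": 0},
  {"dx": 0.0016, "dy": 0, "dz": 0.005, "twist": 0},
  {"dx": 0.0024, "dy": 0, "dz": 0.0075, "twist": 0},
  {"dx": 0.0031, "dy": 0, "dz": 0.0099, "twist": 0},
  {"dx": 0.0031, "dy": 0, "dz": 0.0099, "twist": 0},
])

```text
t: 21.85
eef_pos: [429.9, -139.0, 107.4]
tcp_rot: [-3.141, 0.0, 3.018]
ft_force: [-4.4, -3.2, 10.7]
opening: 0.32
```

Request:
carry_out([
  {"dx": 0, "dy": 0, "dz": 0, "twist": 0},
  {"dx": 0, "dy": 0, "dz": 0, "twist": 0},
  {"dx": 0, "dy": 0, "dz": 0, "twist": 0},
])

```text
t: 22.15
eef_pos: [429.9, -139.0, 107.7]
tcp_rot: [-3.141, 0.001, 3.018]
ft_force: [-5.0, -3.5, 11.1]
opening: 0.324
```

```bash
python3 arc.py 85 85.5 86; python3 - <<'E'
from h import *
for n in ('scene','side','wrist'): snap(n,'f'+n)
for t in ('fscene','fside','fwrist'):
    K=load(t)[2]; M=np.array(K['mtx'])@(np.array(K['R'])@np.array([[430.5,-138,160],[524.8,-149.6,105],[619,-161.3,105]]).T+np.array(K['t']).reshape(3,1)); print(t,(M[:2]/M[2]).T.round(0).tolist())
a=load('fscene')[0][195:305,215:325,::-1]; b=load('fside')[0][130:250,295:415,::-1]
cv2.imwrite('pics/c11.png',np.hstack([cv2.resize(a,(400,400),interpolation=2),cv2.resize(b,(400,400),interpolation=2)]))
E
```

```text
t 22.15 ball rel -190.4 55.7 r 198.4 theta 84.78 F [-5.  -3.5 11.1] op 0.324 pos [ 429.9 -139.   107.7] lat -1.1
85.5 dx 0.0005 dz 0.0017
86.0 dx 0.0009 dz 0.0033
tang 9.3 radial 7.5
fscene [[250.0, 206.0], [267.0, 240.0], [282.0, 266.0]]
fside [[375.0, 196.0], [356.0, 192.0], [339.0, 179.0]]
fwrist [[319.0, 256.0], [319.0, 336.0], [319.0, 431.0]]
```

View pics/c11.png

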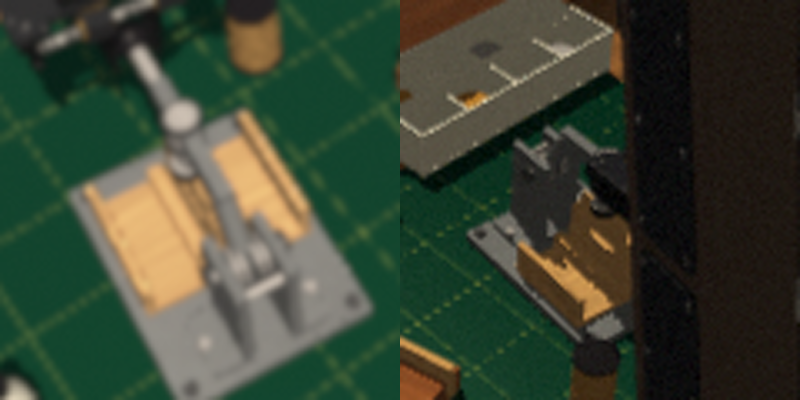

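The scene crop shows the arm down along the board: its barrel cap at (180,115) sits over the board, and the foot is on its top. I'll check the level from depth: the ball sphere, the cap plane and the barrel.

```bash
python3 - <<'E'
from h import *
from scipy.optimize import least_squares
a=np.radians(-7.05); e=np.array([np.cos(a),np.sin(a)]); n=np.array([-e[1],e[0]])
for k in range(3): snap('scene',f'g{k}')
P=np.vstack([cloud(f'g{k}').reshape(-1,3) for k in range(3)]+[cloud('fscene').reshape(-1,3)]); P=P[np.isfinite(P[:,0])]
L=(P[:,:2]-[524.2,-148.6])@e; T=(P[:,:2]-[524.2,-148.6])@n; Z=P[:,2]
for l in range(-120,20,5):
    m=(abs(L-l)<2.5)&(abs(T)<18)&(Z>108)
    if m.sum()>3: print(l,m.sum(),np.percentile(Z[m],[5,50,95]).round(0),'T',T[m].mean().round(1))
m=(np.hypot(L+95,T)<17)&(Z>140)&(Z<178); Q=np.c_[L,T,Z][m]
if m.sum()>20: print('ball',m.sum(),least_squares(lambda c:np.linalg.norm(Q-c,axis=1)-16,[-95,0,160],loss='soft_l1').x.round(1))
W=cloud('fwrist').reshape(-1,3);W=W[np.isfinite(W[:,0])]
l=(W[:,:2]-[525.3,-149.8])@e;t=(W[:,:2]-[525.3,-149.8])@n;m=(np.hypot(l+95,t)<17)&(W[:,2]>140)&(W[:,2]<178);Q=np.c_[l,t,W[:,2]][m]
if m.sum()>20: print('wball',m.sum(),least_squares(lambda c:np.linalg.norm(Q-c,axis=1)-16,[-95,0,160],loss='soft_l1').x.round(1), Q.min(0).round(0),Q.max(0).round(0))
E
python3 arc.py 85
```

```text
-120 60 [450. 510. 515.] T 5.8
-115 47 [450. 454. 456.] T -2.2
-110 58 [453. 456. 457.] T -2.6
-105 83 [177. 456. 458.] T -0.5
-100 140 [176. 456. 458.] T 1.6
-95 164 [173. 456. 458.] T 1.0
-90 224 [166. 224. 458.] T 1.8
-85 311 [154. 181. 457.] T -0.1
-80 301 [166. 370. 456.] T -3.3
-75 616 [236. 288. 454.] T -0.5
-70 655 [234. 272. 452.] T -1.0
-65 606 [227. 337. 449.] T -0.4
-60 831 [277. 365. 445.] T -1.8
-55 682 [348. 408. 440.] T -2.0
-50 387 [171. 418. 436.] T 5.0
-45 162 [174. 415. 429.] T 12.4
-40 38 [169. 176. 407.] T 0.5
-35 38 [166. 175. 178.] T -1.8
-30 39 [158. 174. 178.] T -0.9
-25 36 [162. 174. 177.] T -1.8
-20 34 [171. 175. 178.] T -0.4
-15 7 [177. 179. 181.] T -0.0
-10 45 [117. 180. 183.] T -1.7
-5 77 [118. 180. 183.] T -1.7
0 112 [116. 180. 183.] T -2.2
5 149 [115. 166. 182.] T -3.9
10 167 [113. 162. 182.] T -3.6
15 103 [112. 174. 181.] T -1.4
ball 225 [-94.2   0.5 165.1]
wball 2063 [-93.5  -0.5 164.4] [-110.  -16.  143.] [-88.  15. 178.]
t 22.45 ball rel -190.5 55.7 r 198.4 theta 84.78 F [-5.1 -3.7 11.4] op 0.32 pos [ 429.9 -139.   107.7] lat -1.1
tang 9.6 radial 7.7
```

```bash
cat > ball.py <<'E'
from h import *
from scipy.optimize import least_squares
a=np.radians(-7.05); e=np.array([np.cos(a),np.sin(a)]); n=np.array([-e[1],e[0]])
def pr(tag,o):
    W=cloud(tag).reshape(-1,3);W=W[np.isfinite(W[:,0])]; return np.c_[(W[:,:2]-o)@e,(W[:,:2]-o)@n,W[:,2]]
for tag in ('fa','fb'): snap('wrist',tag)
snap('scene','fc');snap('scene','fd')
for nm,Q in (('wrist',np.vstack([pr(t,[525.3,-149.8]) for t in ('fa','fb')])),('scene',np.vstack([pr(t,[524.2,-148.6]) for t in ('fc','fd')]))):
    for zm in (168,172,178):
        m=(np.linalg.norm(Q-[-94,0,162],axis=1)<20)&(abs(Q[:,1])<11)&(Q[:,2]<zm)
        if m.sum()<15: continue
        S=Q[m]; f=least_squares(lambda c:np.linalg.norm(S-c,axis=1)-16,[-95,0,160],loss='soft_l1'); r=np.abs(f.fun)
        print(nm,zm,m.sum(),f.x.round(1),'theta',(np.degrees(np.arctan2(f.x[2]-105,f.x[0]-95))-78.93).round(2),'cost',round(f.cost/len(S),2),S.min(0).round(0),S.max(0).round(0))
    m=(Q[:,2]>176)&(Q[:,2]<190)&(np.hypot(Q[:,0],Q[:,1])<16)
    if m.sum()>30:
        S=Q[m]; A=np.c_[S[:,:2],np.ones(len(S))]; w=np.ones(len(S),bool)
        for _ in range(5):
            c=np.linalg.lstsq(A[w],S[w,2],rcond=None)[0]; w=abs(A@c-S[:,2])<1.5
        print(nm,'cap plane slope deg along x',np.degrees(np.arctan(c[0])).round(1),'across',np.degrees(np.arctan(c[1])).round(1),w.sum(),'L',S[w,0].min().round(0),S[w,0].max().round(0),'z0',c[2].round(1))
E
python3 ball.py
```

```text
wrist 168 502 [-93.2  -0.5 164.7] theta 83.47 cost 0.03 [-110.  -11.  159.] [-104.   11.  168.]
wrist 172 1094 [-93.3  -0.5 164.6] theta 83.51 cost 0.06 [-110.  -11.  159.] [-102.   11.  172.]
wrist 178 2855 [-93.3  -0.5 164.6] theta 83.52 cost 0.1 [-110.  -11.  159.] [-94.  11. 178.]
scene 168 16 [-94.2   0.2 166.5] theta 83.05 cost 0.58 [-86. -10. 157.] [-75.   9. 168.]
scene 172 36 [-94.1   0.5 166. ] theta 83.19 cost 0.69 [-86. -10. 157.] [-75.  10. 172.]
scene 178 81 [-94.    0.7 164.7] theta 83.55 cost 0.57 [-105.  -11.  157.] [-75.  11. 178.]
scene cap plane slope deg along x 0.2 across -2.8 105 L -12.0 15.0 z0 180.6
```

The ball's sphere fit puts the arm at θ=83.5°, 1.5° short of level, and the force agrees (9.6 N rather than 11). The ball has slid about 4 mm in the pads, so I go on by about 5 mm.

Request:
carry_out([
  {"dx": 0.0005, "dy": 0, "dz": 0.0017, "twist": 0},
  {"dx": 0.001, "dy": 0, "dz": 0.0034, "twist": 0},
  {"dx": 0.0015, "dy": 0, "dz": 0.005, "twist": 0},
  {"dx": 0.0015, "dy": 0, "dz": 0.005, "twist": 0},
  {"dx": 0.0015, "dy": 0, "dz": 0.005, "twist": 0},
])

```text
t: 23.15
eef_pos: [428.6, -138.8, 102.8]
tcp_rot: [-3.141, 0.001, 3.018]
ft_force: [-5.6, -2.7, 12.6]
opening: 0.325
```

```bash
python3 arc.py 85; python3 ball.py
```

```text
t 23.15 ball rel -191.7 50.8 r 198.4 theta 86.24 F [-5.6 -2.7 12.6] op 0.325 pos [ 428.6 -138.8  102.8] lat -1.1
tang 10.8 radial 8.3
wrist 168 1232 [-94.7  -0.5 160. ] theta 84.89 cost 0.09 [-112.  -11.  155.] [-74.  11. 168.]
wrist 172 2383 [-94.7  -0.5 159.8] theta 84.95 cost 0.11 [-112.  -11.  155.] [-74.  11. 172.]
wrist 178 3728 [-94.7  -0.5 160. ] theta 84.9 cost 0.12 [-112.  -11.  155.] [-74.  11. 177.]
scene 168 38 [-95.7   0.8 160.5] theta 84.83 cost 1.17 [-87. -11. 158.] [-76.  10. 168.]
scene 172 68 [-95.3   1.2 159.8] theta 84.99 cost 1.1 [-106.  -11.  158.] [-76.  11. 172.]
scene 178 140 [-95.4   0.3 161.2] theta 84.62 cost 0.78 [-106.  -11.  158.] [-76.  11. 178.]
scene cap plane slope deg along x 1.5 across -3.3 111 L -15.0 15.0 z0 177.8
```

Level: ball fit at 84.9° from the wrist camera and 84.6–85.0° from the scene camera, tangential force 10.8 N (11 expected). I'll hold briefly to check for creep, then check the board and surroundings.

Request:
carry_out([
  {"dx": 0, "dy": 0, "dz": 0, "twist": 0},
  {"dx": 0, "dy": 0, "dz": 0, "twist": 0},
  {"dx": 0, "dy": 0, "dz": 0, "twist": 0},
  {"dx": 0, "dy": 0, "dz": 0, "twist": 0},
  {"dx": 0, "dy": 0, "dz": 0, "twist": 0},
])

```text
t: 23.85
eef_pos: [428.7, -138.8, 102.8]
tcp_rot: [-3.141, 0.001, 3.017]
ft_force: [-3.3, -3.0, 12.8]
opening: 0.322
```

```bash
python3 arc.py 85; python3 ball.py | grep -E '178'; python3 - <<'E'
from h import *
a=load('fc')[0][130:320,150:460,::-1]
cv2.imwrite('pics/c12.png',cv2.resize(a,(800,490),interpolation=2))
X=cloud('fc').reshape(-1,3);X=X[np.isfinite(X[:,0])]
m=(np.hypot(X[:,0]-525,X[:,1]+150)<48)&(X[:,2]>95)&(X[:,2]<109)
if m.sum()>8: r=cv2.minAreaRect(X[m][:,:2].astype(np.float32)); print('board top',m.sum(),np.round(r[0],1),np.round(r[1],1),round(r[2],1),np.median(X[m][:,2]).round(1))
E
```

```text
t 23.85 ball rel -191.7 50.8 r 198.4 theta 86.23 F [-3.3 -3.  12.8] op 0.322 pos [ 428.7 -138.8  102.8] lat -1.1
tang 11.6 radial 6.1
wrist 178 3716 [-94.7  -0.5 160. ] theta 84.89 cost 0.12 [-111.  -11.  155.] [-74.  11. 177.]
scene 178 148 [-94.9   0.6 160.9] theta 84.66 cost 0.83 [-106.  -11.  160.] [-75.  11. 178.]
scene cap plane slope deg along x 0.5 across -0.9 111 L -14.0 15.0 z0 178.2
board top 23 [ 542.8 -154. ] [30.7  9.4] 11.7 105.3
```

View pics/c12.png

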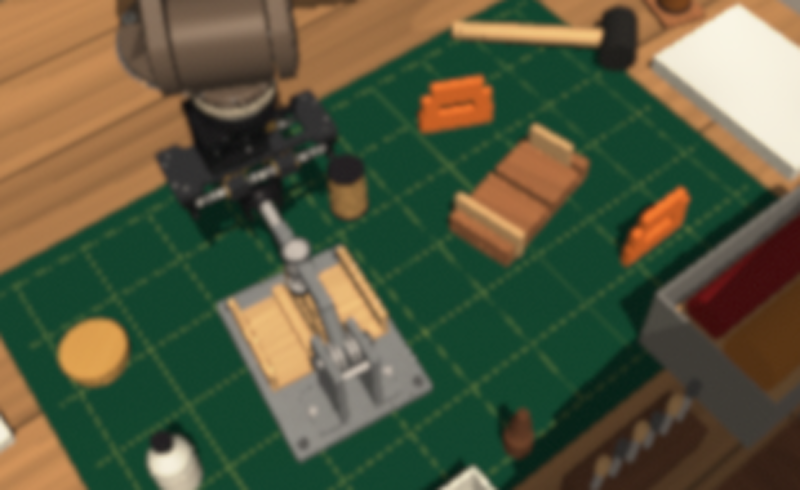

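The final picture shows the arm level over the board (cap at (293,248)), the gripper on the ball (250,195), and the stand with its middle slot empty and the other two boards untouched. The look-alikes, spool, tin, bottle, slicker and mallet are all in place. It is stable without creep, so I'm handing it in.

```bash
python3 -c "
from cell import *
print(job_done())"
```

```text
the job is handed in; nothing more can be done
None
```

The job is handed in at about 24 s of the 72 s allowed. The handle board is in the caddy groove, released, and the gripper is still holding the press arm level.

**Board:** I lowered it in until contact force rose at seating depth. Its top measured z≈105 mm and its front-end gap about 5 mm, so it is centred lengthwise. It stayed upright after I let go.

**Press arm:** The last checks over 0.7 s of holding showed no creep.
- **Angle:** the ball's position gives 84.9° from the wrist camera and about 84.7° from the scene camera; level is 85°.
- **Foot:** tangential force at the ball was 10.8–11.6 N against the 11 N expected. I take the foot to be about 10 mm in, inferred from angle and force; I did not measure the travel directly.

**What disagreed or failed:**
- **TCP offset:** the real fingertips are about 34 mm behind the reported TCP. The board was therefore held by only its top few mm, though it did not slip.
- **Missed pinch:** because of that offset, my first pinch closed on top of the ball, with about 11 N of contact. I backed off, went lower and pinched it properly.
- **Ball position:** at the end, the TCP reading alone gave 86.2°, as if the ball sat about 4 mm off in the pads. I trusted the camera fits and the force instead.

In the last picture everything else on the bench looked to be where it was. I did not measure the other objects.

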